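# Put the boxed casters away heavy end down

## Robot

A 6-joint arm with a two-finger parallel gripper is mounted at the origin on the work surface. World frame = base frame: x ahead of the robot, y to its left, z up, the work surface at z = 0. Lengths are in mm, angles in rad, forces in N, time in s.
With the tool pointing down it reaches from about 350 to 850 mm from the base axis. Payload 8.1 kg.
Tool frame: the origin (TCP) lies on the centre line of the jaws, within the pads' length; the fingertips stand 19 mm ahead of it and the grasp point (between the pads) is the TCP; z points along the fingers, y is the direction in which the jaws open and shut (so a half turn about z gives the same grasp; the last joint's range is limited). The gripper opens to 85 mm and grips with 20 to 120 N. Pads are 22 mm wide; open, the fingers measure 114 mm over their backs; the gripper's body (76 mm by 85 mm) begins 54 mm behind the grasp point. The pads swing forward as they close: fully open they stand 13 mm farther back than shut.
Start: joints at [-1.304, 0.13, 1.488, -0, 1.523, -0.085], TCP at [206.773, -563.25, 250.292] pointing down, gripper open.
Joint ranges: [-2.96, 2.96], [-0.89, 2.26], [0.02, 2.5], [-1.34, 4.48], [0, 2.73], [-2.66, 2.66]. Speed limits (rad/s): [2.39, 2.39, 2.79, 3.14, 3.14, 3.14].

## Interface

Orientations are given as a unit quaternion [x, y, z, w].
In Python, from plant import get_state, capture, camera_info, sign_off gives the robot as it stands.
- The arm moves only by the tool send_rows, never from a script. Its argument "motion" is a list of rows, each an object of numbers: "hand": the closure in counts, from 0 (fully open) to 255 (shut); "dx", "dy", "dz": the shift along the tool's x, y, z in m; "yaw": the turn about the tool's z in rad. A call has exactly 8 rows; each row is the pose to reach, as a shift and turn from the pose measured when the call began, along the tool's axes at that moment; what a row does not reach only later rows make up. A row lasts 1/10 s, in which the tool goes at most 50 mm and 8.59 degrees, less where a joint would pass 70% of its speed; a pose out of reach is approached as far as the arm can. A call with a gripper value outside its range is refused whole. The fingers move at their own pace and stop on an object; "squeeze" is the grip in N (left out, the last holds). Time passes only in rows, so rows that repeat a pose let the fingers close, or fill a call up. It gives the time, the measured TCP pose, the force and the opening at its end, in the units of the state.
- get_state(): the state, without advancing time (a new reading comes with each control period).
- capture(name): name is "scene" or "top"; returns the picture (400x640x3 uint8, red, green, blue); there is no depth.
- camera_info(name): a dict with "mtx" (3x3 intrinsics, pixels), "eye" and "rotation" of the camera in the world. Camera axes: x right, y down, z forward; pixel columns grow to the right and rows downward; lengths in mm; the calibration is good to about 2 mm. A picture is of the moment at which its call begins. camera_info takes no time and is no camera call.
- sign_off(): hands the job in, once; it reports no verdict.
The state is a dict: "time_s": time; "qpos": joint angles; "qd": joint speeds; "effort": joint torques, N m; "eef_pos": TCP position; "tcp_rot": TCP orientation; "ft_force": force on the tool from outside, world axes, zero at the start; "torque": the same for the moment, N m; "finger_gap": finger opening in mm.
Only numpy, scipy, OpenCV 4.12 (cv2) and the standard library are available. Lean on these libraries where they do the work, as an engineer would, in place of code of your own. Each camera call takes 0.05 s, during which the arm holds its last target.

## Task

Each of the two slim cartons on the bench has a caster packed in one end; it cannot be seen, but lifting a carton at mid-length shows which end is heavy. Stand both upright, heavy end down, in the yellow bin, one in each of its two empty outer compartments. The card is thin: grip it lightly, set the cartons down instead of dropping them, and leave the other things on the bench where they are.

Things in the scene. Friction and masses are not known exactly. Their poses are not given: they have to be found in the camera images.
- bin: fixed yellow parts bin, 214 (y) x 74 (x) mm; walls and floor 4 mm; back (+x) and sides 56 mm high, dividers 48, front (-x, to the robot) 36. Three compartments along y, 66 x 66 mm inside: the middle one holds black plastic feet, the outer two are empty (see the points). Origin: centre of its underside, on the bench; z up.
- bin_left (a point): centre of the inner floor of the bin's empty +y compartment, 4 mm above the bench; axes as the bin's.
- bin_right (a point): centre of the inner floor of the bin's empty -y compartment, 4 mm above the bench; axes as the bin's.
- carton_a: slim closed brown carton 136 x 44 x 44 mm with a blue band round its middle, both ends alike, lying crosswise to the robot. One half holds a caster (270 to 430 g), the other light filler; which end is heavy is hidden and changes (the axes do not tell it). Thin card: crushed by more than 40 N per finger. Origin: its centre; x along its length.
- carton_b: the second carton, same outside and inside (136 x 44 x 44 mm, origin at its centre, x along its length), its heavy end hidden too. At mid-length a carton pulls its heavy side down with about 0.1 N m: in a light pinch (4 to 5 N) it turns between the pads till that end hangs 45 to 65 degrees down; 15 N holds it still. A knock of over 40 N (a 4 cm fall) dents it.
- tape_roll: roll of brown packing tape lying flat, 96 mm across, 48 mm high; a bystander. Origin: centre of its underside.
- spare_wheel: black caster wheel lying flat, 75 mm across, 28 mm high; a bystander. Origin: centre of its underside.
- glue_box: small white carton with a red band, 70 x 110 x 50 mm high; a bystander. Origin: centre of its underside.
Mind the look-alikes: they are no part of the job. Leave any purple look-alike of the carton_b alone.

How it is judged:
By the outcome, as a careful person would: the job done as asked, in the order asked, and still so for the second after the job is handed in, with the robot touching nothing.
It also fails if it takes over 64 s, if anything falls off the work surface, if the arm or the gripper's body presses on something with over 40 N, if the wrist force passes 120 N, or if a joint passes its speed limit or range.

## Working session

There is one attempt and no reset: what is moved stays moved. The work goes in short steps, Python scripts to look and compute and a tool call to move; the robot and the scene stay as the last step left them, time stands still between calls to the robot, and variables do not carry over. Pictures are saved under pics/ and viewed, and the job is handed in when it is done.

Besides the shell and the picture viewer there is one more tool, called after "Call:" as name([rows], argument=value, ...), one row to a line, values as JSON. send_rows: Moves the arm, as the interface text tells. Its arguments: {"type":"object","properties":{"motion":{"type":"array"},"squeeze":{"type":"number"}},"required":["motion"]}

```bash
ls; mkdir -p pics; cat > h.py <<'E'
import numpy as np,cv2,json
from plant import get_state,capture,camera_info,sign_off
def snap(n,f):
    im=capture(n); cv2.imwrite(f'pics/{f}.png',im[:,:,::-1]); return im
def ray(n,u,v,z):
    c=camera_info(n);M=np.array(c['mtx']);R=np.array(c['rotation']);e=np.array(c['eye'],float)
    d=R@np.linalg.solve(M,[u,v,1.0]);return e+d*(z-e[2])/d[2]
def proj(n,p):
    c=camera_info(n);M=np.array(c['mtx']);R=np.array(c['rotation']);e=np.array(c['eye'],float)
    q=M@(R.T@(np.array(p,float)-e));return q[:2]/q[2]
E
python3 - <<'E'
from h import *
print(get_state())
for n in('scene','top'):
    print(camera_info(n)); snap(n,n+'0')
print(ray('top',320,200,0),proj('top',ray('top',320,200,0)))
E
```

```text
pics
{'time_s': 0.0, 'qpos': array([-1.30439142e+00,  1.31189735e-01,  1.48928629e+00,  2.08246930e-06,
        1.52295379e+00, -8.54014662e-02]), 'qd': array([-0.00058177,  0.00037864, -0.00330449, -0.00063058,  0.00214965,
       -0.00121276]), 'effort': array([-1.09204073e-03, -5.69395924e+01, -5.00563502e+01, -4.06132949e-04,
        1.45513960e-02, -6.89589569e-06]), 'eef_pos': array([ 206.64430195, -562.75610837,  249.22345803]), 'tcp_rot': array([ 9.84568479e-01,  1.74997332e-01, -8.19837610e-05, -9.14913301e-04]), 'ft_force': array([ 0.45557594,  0.17173747, -0.12330679]), 'torque': array([ 0.05821287,  0.03105556, -0.00526278]), 'finger_gap': 85.52500666175521}
{'mtx': array([[360.89658972,   0.        , 323.16282074],
       [  0.        , 360.89658972, 198.46171843],
       [  0.        ,   0.        ,   1.        ]]), 'eye': array([1147.41407399,  488.31052028,  657.36759572]), 'rotation': array([ 0.45718359,  0.79244727, -0.35434001, -0.19352946])}
{'mtx': array([[370.82573298,   0.        , 326.5790637 ],
       [  0.        , 370.82573298, 198.15184753],
       [  0.        ,   0.        ,   1.        ]]), 'eye': array([504.27209916, 135.06888942, 922.84559423]), 'rotation': array([-0.70624844,  0.70649688, -0.04326106,  0.01427526])}Traceback (most recent call last):
  File "<stdin>", line 5, in <module>
  File "h.py", line 7, in ray
    d=R@np.linalg.solve(M,[u,v,1.0]);return e+d*(z-e[2])/d[2]
      ~^~~~~~~~~~~~~~~~~~~~~~~~~~~~~
ValueError: matmul: Input operand 1 has a mismatch in its core dimension 0, with gufunc signature (n?,k),(k,m?)->(n?,m?) (size 3 is different from 4)
```

```bash
sed -i "s/R=np.array(c\['rotation'\])/R=Rot.from_quat(c['rotation']).as_matrix()/; 1a from scipy.spatial.transform import Rotation as Rot" h.py
python3 - <<'E'
from h import *
for n in('scene','top'):
    p=ray(n,320,200,0);print(p,proj(n,p))
E
```

```text
[541.7081027  108.85260515   0.        ] [320. 200.]
[574.94047403 113.55363247   0.        ] [320. 200.]
```

View pics/top0.png

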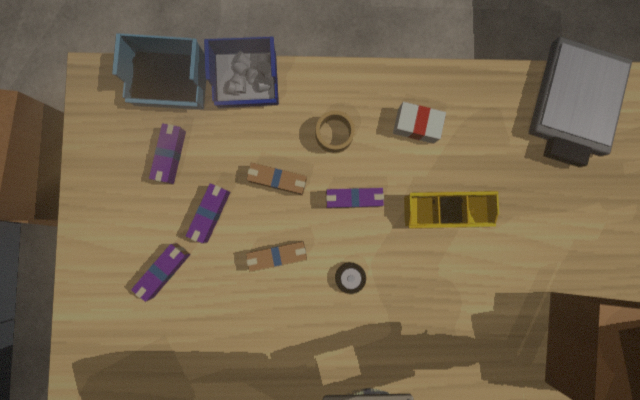

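View pics/scene0.png

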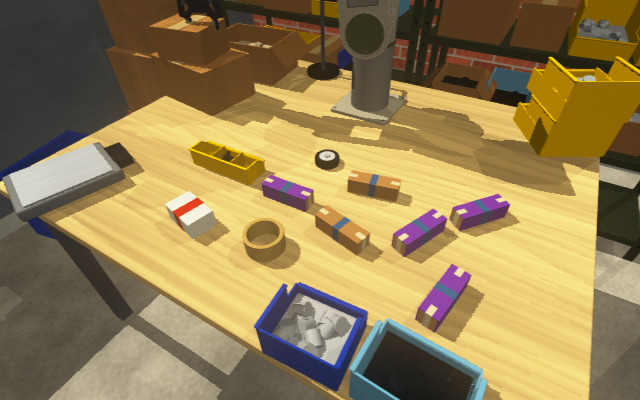

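Top view: the brown cartons with blue bands are at (277,178) and (277,256). The look-alikes are purple cartons at (167,154), (208,213), (160,272) and (355,197), to be left alone. The yellow bin is at (453,210), with its middle compartment dark. Next I measure these and check them in a crop.

```bash
python3 - <<'E'
from h import *
im=cv2.imread('pics/top0.png');hsv=cv2.cvtColor(im,cv2.COLOR_BGR2HSV)
for u,v in((277,190),(270,183),(277,178),(263,176),(277,256),(262,260),(255,178),(230,230),(453,192),(411,215)): print((u,v),hsv[v,u])
c=im[140:300,230:510];cv2.imwrite('pics/crop0.png',cv2.resize(c,None,fx=2.8,fy=2.8,interpolation=cv2.INTER_CUBIC))
for (u,v,z) in ((277,178,44),(277,256,44),(453,210,30),(355,197,44),(350,278,28),(335,132,48),(421,122,50)): print(u,v,ray('top',u,v,z).round(0))
E
```

```text
(277, 190) [ 17 104 108]
(270, 183) [ 15 115 126]
(277, 178) [106  80  96]
(263, 176) [ 15 124 130]
(277, 256) [105  81  98]
(262, 260) [ 16 124 132]
(255, 178) [ 15 123 133]
(230, 230) [ 21  90 153]
(453, 192) [ 23 172 150]
(411, 215) [ 23 198 148]
277 178 [624. 217.  44.]
277 256 [440. 215.  44.]
453 210 [ 548. -211.   30.]
355 197 [579.  31.  44.]
350 278 [386.  43.  28.]
335 132 [735.  78.  48.]
421 122 [ 761. -131.   50.]
```

View pics/crop0.png

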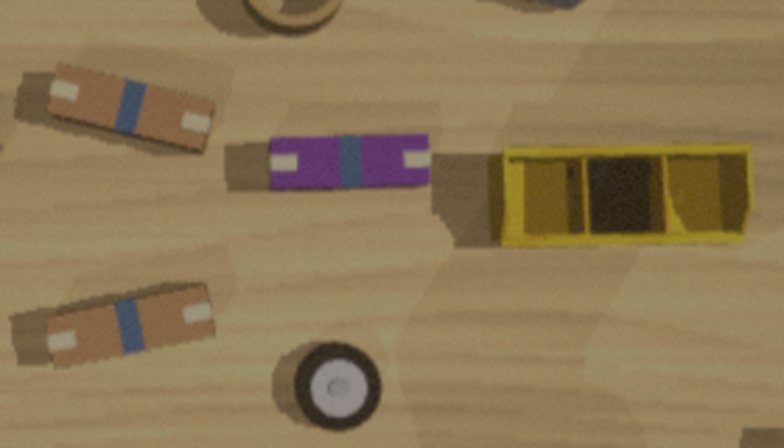

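```bash
cat >> h.py <<'E'
def meas(im,z=44,box=None,n='top'):
    hsv=cv2.cvtColor(np.ascontiguousarray(im),cv2.COLOR_RGB2HSV)
    H,S,V=cv2.split(hsv)
    m=((H>=8)&(H<=18)&(S>100)&(V>95))|((H>95)&(H<118)&(S>60))
    m=m.astype(np.uint8)*255
    u0,v0,u1,v1=box; k=np.zeros_like(m);k[v0:v1,u0:u1]=m[v0:v1,u0:u1]
    k=cv2.morphologyEx(k,cv2.MORPH_CLOSE,np.ones((7,7)));k=cv2.morphologyEx(k,cv2.MORPH_OPEN,np.ones((5,5)))
    cs,_=cv2.findContours(k,cv2.RETR_EXTERNAL,cv2.CHAIN_APPROX_NONE);c=max(cs,key=cv2.contourArea)
    P=np.array([ray(n,a,b,z)[:2] for a,b in c[:,0]],np.float32)
    return cv2.minAreaRect(P)
def plan(x,y,z,psi):
    s=get_state();R=Rot.from_quat(s['tcp_rot']).as_matrix();d=R.T@(np.array([x,y,z])-s['eef_pos'])/1000
    h=np.degrees(np.arctan2(R[1,0],R[0,0]))
    return d.round(4),'yaw',round(float(-np.radians(psi-h)),3),'at',s['eef_pos'].round(1),round(float(h),1),'t',s['time_s']
E
python3 - <<'E'
from h import *
im=cv2.imread('pics/top0.png')[:,:,::-1]
for b in ((240,150,315,202),(238,232,315,280)): print(meas(im,44,b))
# blue bands
hsv=cv2.cvtColor(np.ascontiguousarray(im),cv2.COLOR_RGB2HSV)
m=cv2.inRange(hsv,(95,60,40),(118,255,255))
n,_,st,ce=cv2.connectedComponentsWithStats(m)
for s,c in zip(st,ce):
    if 60<s[4]<600: print(s,c.round(1),ray('top',*c,44).round(1))
y=cv2.inRange(hsv,(19,160,60),(28,255,255))
n,l,st,ce=cv2.connectedComponentsWithStats(y);i=1+np.argmax(st[1:,4]);print(st[i])
cs,_=cv2.findContours((l==i).astype(np.uint8),0,1);c=max(cs,key=cv2.contourArea)
print(cv2.boxPoints(cv2.minAreaRect(c)),cv2.approxPolyDP(c,4,True)[:,0].tolist())
cv2.imwrite('pics/bin0.png',cv2.resize(cv2.imread('pics/top0.png')[180:240,395:510],None,fx=6.5,fy=6.5,interpolation=cv2.INTER_CUBIC))
print(plan(440,215,60,90))
E
```

```text
((623.0287475585938, 216.50592041015625), (107.69731140136719, 175.71279907226562), 0.34679192304611206)
((455.81982421875, 219.44601440429688), (76.96047973632812, 184.68435668945312), 12.426941871643066)
[115  34   7  29  72] [117.3  45.7] [943.2 601.9  44. ]
[123  35  45   4  66] [146.3  36.3] [968.  534.3  44. ]
[190  39   6  40 131] [192.8  57.7] [916.5 422.2  44. ]
[205  39   8  40 141] [206.7  56.7] [919.5 388.9  44. ]
[239  96  38   8 114] [259.2 100.6] [811.9 261.2  44. ]
[272 169   9  18  97] [276.1 177.6] [624.9 219.   44. ]
[352 189   7  17 114] [354.9 197.3] [578.1  31.2  44. ]
[197 207  19  12 120] [205.9 212.6] [541.7 381.7  44. ]
[272 248   9  17 100] [276. 256.] [440.3 217.6  44. ]
[149 264  18  17 131] [157.7 272.4] [404.2 487.9  44. ]
[ 404  191   95   37 2646]
[[403.76187 192.42523]
 [497.80313 190.77539]
 [498.4213  226.01016]
 [404.38004 227.66   ]] [[497, 192], [410, 193], [404, 198], [406, 225], [495, 225]]
(array([ 0.487 , -0.6494,  0.1905]), 'yaw', -1.219, 'at', array([ 206.6, -562.8,  249.4]), 20.2, 't', 0.1)
```

View pics/bin0.png

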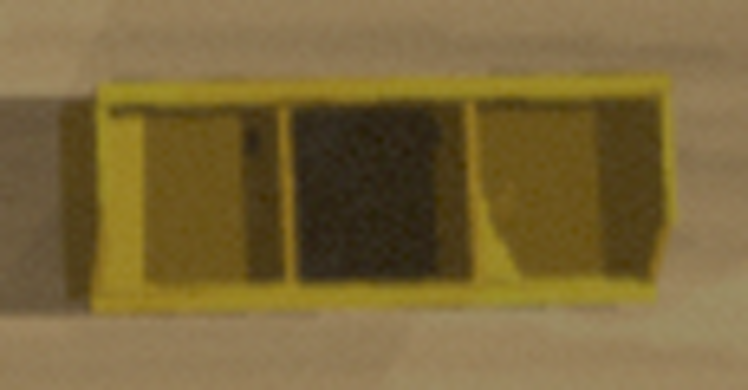

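```bash
python3 - <<'E'
from h import *
r=lambda u,v,z:ray('top',u,v,z)[:2].round(1)
print('back',r(409.9,193.1,56),r(498.1,191.5,56));print('front',r(409.2,228,36),r(495.8,226.2,36))
print('div',r(395+286/6.5,180+110/6.5,48),r(395+472/6.5,180+105/6.5,48))
for n,a,b in(('A',(252.9,172.1),(300,183.6)),('B',(252.1,261.8),(300.7,251.8))):
    p,q=r(*a,44),r(*b,44);d=p-q;print(n,p,q,(p+q)/2,np.hypot(*d),np.degrees(np.arctan2(d[1],d[0])))
im=cv2.imread('pics/top0.png');hsv=cv2.cvtColor(im,cv2.COLOR_BGR2HSV)
m=cv2.inRange(hsv,(8,108,115),(16,255,255))|cv2.inRange(hsv,(95,60,40),(118,255,255))
m=cv2.morphologyEx(m,cv2.MORPH_CLOSE,np.ones((5,5)))
for u0,v0,u1,v1 in((240,150,315,202),(238,232,315,280)):
    k=np.zeros_like(m);k[v0:v1,u0:u1]=m[v0:v1,u0:u1]
    c=max(cv2.findContours(k,0,1)[0],key=cv2.contourArea)
    print(cv2.minAreaRect(np.array([ray('top',a,b,44)[:2] for a,b in c[:,0]],np.float32)))
E
```

```text
back [587.3 -98.4] [ 591.6 -312. ]
front [ 504.8 -100.4] [ 508.8 -313.2]
div [ 579.  -170.9] [ 580.9 -240.8]
A [637.8 273.9] [610.7 162.2] [624.25 218.05] 114.94041934846068 76.36272892364663
B [427.1 272.8] [449.7 159.9] [438.4  216.35] 115.13978460983849 101.31969159154004
((625.0686645507812, 217.67373657226562), (137.17771911621094, 43.484012603759766), 75.9910659790039)
((439.80267333984375, 216.76724243164062), (41.44675064086914, 135.7698974609375), 11.45634937286377)
```

```bash
python3 - <<'E'
from h import *
im=cv2.imread('pics/scene0.png')
cv2.imwrite('pics/bins.png',cv2.resize(im[130:190,180:275],None,fx=8,fy=8,interpolation=cv2.INTER_CUBIC))
# predicted corners
for cx in(544,548,552):
  for (x,y,z) in((37,107,56),(37,-107,56),(-37,107,36),(-37,-107,36)):
    th=np.radians(-1.1);R=np.array([[np.cos(th),-np.sin(th)],[np.sin(th),np.cos(th)]])
    p=R@[x,y]+[cx,-206];q=proj('scene',[*p,z]);t=proj('top',[*p,z]);print(cx,(x,y,z),((q-[180,130]+.5)*8-.5).round(0),((t-[395,180]+.5)*6.5-.5).round(0))
E
```

```text
544 (37, 107, 56) [534. 312.] [103. 100.]
544 (37, -107, 56) [ 92. 133.] [679. 112.]
544 (-37, 107, 36) [677. 247.] [ 89. 303.]
544 (-37, -107, 36) [247.  83.] [656. 313.]
548 (37, 107, 56) [527. 318.] [103.  89.]
548 (37, -107, 56) [ 84. 139.] [678. 101.]
548 (-37, 107, 36) [670. 253.] [ 89. 292.]
548 (-37, -107, 36) [240.  88.] [656. 303.]
552 (37, 107, 56) [519. 324.] [103.  78.]
552 (37, -107, 56) [ 76. 144.] [678.  90.]
552 (-37, 107, 36) [663. 259.] [ 89. 282.]
552 (-37, -107, 36) [233.  93.] [655. 292.]
```

View pics/bins.png

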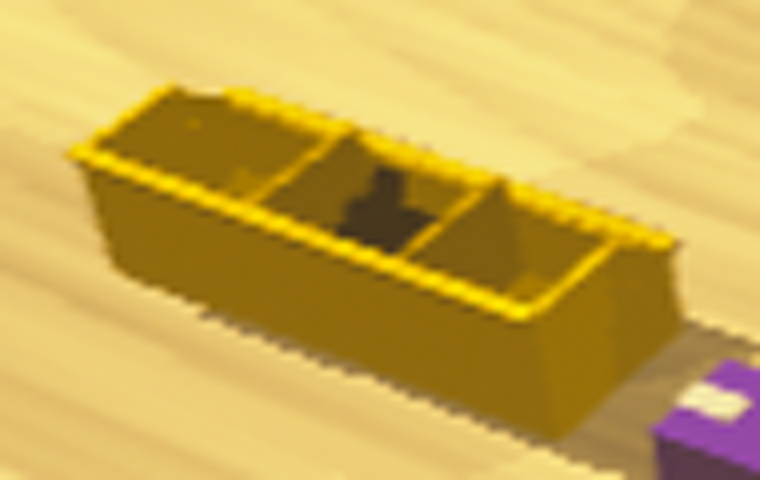

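```bash
python3 - <<'E'
from h import *
for cx in(545,548,551):
  for (x,y,z) in((37,107,56),(37,-107,56),(-37,107,36),(-37,-107,36)):
    th=np.radians(1.1);R=np.array([[np.cos(th),-np.sin(th)],[np.sin(th),np.cos(th)]])
    p=R@[x,y]+[cx,-206];q=proj('scene',[*p,z]);t=proj('top',[*p,z]);print(cx,(x,y,z),((q-[180,130]+.5)*8-.5).round(0),((t-[395,180]+.5)*6.5-.5).round(0))
E
```

```text
545 (37, 107, 56) [543. 308.] [100. 108.]
545 (37, -107, 56) [ 85. 141.] [674.  98.]
545 (-37, 107, 36) [679. 242.] [ 93. 312.]
545 (-37, -107, 36) [236.  89.] [659. 300.]
548 (37, 107, 56) [538. 313.] [100. 100.]
548 (37, -107, 56) [ 79. 145.] [674.  90.]
548 (-37, 107, 36) [674. 246.] [ 93. 304.]
548 (-37, -107, 36) [230.  93.] [659. 292.]
551 (37, 107, 56) [532. 317.] [99. 92.]
551 (37, -107, 56) [ 73. 149.] [674.  82.]
551 (-37, 107, 36) [669. 250.] [ 93. 295.]
551 (-37, -107, 36) [225.  96.] [659. 283.]
```

```bash
python3 - <<'E'
from h import *
print(plan(439.5,216.5,150,101.4))
E
```

```text
(array([ 0.4871, -0.6512,  0.1005]), 'yaw', -1.418, 'at', array([ 206.6, -562.8,  249.4]), 20.2, 't', 0.1)
```

Call:
send_rows([
  {"hand": 0, "dx": 0.487, "dy": -0.651, "dz": 0.05, "yaw": -1.418},
  {"hand": 0, "dx": 0.487, "dy": -0.651, "dz": 0.05, "yaw": -1.418},
  {"hand": 0, "dx": 0.487, "dy": -0.651, "dz": 0.05, "yaw": -1.418},
  {"hand": 0, "dx": 0.487, "dy": -0.651, "dz": 0.05, "yaw": -1.418},
  {"hand": 0, "dx": 0.487, "dy": -0.651, "dz": 0.05, "yaw": -1.418},
  {"hand": 0, "dx": 0.487, "dy": -0.651, "dz": 0.05, "yaw": -1.418},
  {"hand": 0, "dx": 0.487, "dy": -0.651, "dz": 0.05, "yaw": -1.418},
  {"hand": 0, "dx": 0.487, "dy": -0.651, "dz": 0.05, "yaw": -1.418},
], squeeze=15)

```text
time_s: 0.9
eef_pos: [320.9, -178.8, 225.4]
tcp_rot: [0.712, 0.702, 0.001, -0.001]
ft_force: [1.6, -0.3, -0.1]
finger_gap: 85.0
```

```bash
python3 - <<'E'
from h import *
print(plan(439.5,216.5,80,101.4))
E
```

```text
(array([0.3966, 0.1133, 0.146 ]), 'yaw', -0.213, 'at', array([ 320.9, -178.8,  225.4]), 89.2, 't', 0.9)
```

Call:
send_rows([
  {"hand": 0, "dx": 0.397, "dy": 0.113, "dz": 0.03, "yaw": -0.213},
  {"hand": 0, "dx": 0.397, "dy": 0.113, "dz": 0.03, "yaw": -0.213},
  {"hand": 0, "dx": 0.397, "dy": 0.113, "dz": 0.03, "yaw": -0.213},
  {"hand": 0, "dx": 0.397, "dy": 0.113, "dz": 0.03, "yaw": -0.213},
  {"hand": 0, "dx": 0.397, "dy": 0.113, "dz": 0.03, "yaw": -0.213},
  {"hand": 0, "dx": 0.397, "dy": 0.113, "dz": 0.06, "yaw": -0.213},
  {"hand": 0, "dx": 0.397, "dy": 0.113, "dz": 0.1, "yaw": -0.213},
  {"hand": 0, "dx": 0.397, "dy": 0.113, "dz": 0.146, "yaw": -0.213},
])

```text
time_s: 1.7
eef_pos: [429.1, 179.7, 132.6]
tcp_rot: [0.632, 0.775, 0.003, 0.001]
ft_force: [0.8, -0.2, 0.5]
finger_gap: 85.5
```

```bash
python3 - <<'E'
from h import *
print(plan(439.5,216.5,26,101.4))
E
```

```text
(array([0.0337, 0.017 , 0.1068]), 'yaw', 0.002, 'at', array([429.1, 179.7, 132.6]), 101.5, 't', 1.7)
```

Call:
send_rows([
  {"hand": 0, "dx": 0.034, "dy": 0.017, "dz": 0.03, "yaw": 0.0},
  {"hand": 0, "dx": 0.034, "dy": 0.017, "dz": 0.05, "yaw": 0.0},
  {"hand": 0, "dx": 0.034, "dy": 0.017, "dz": 0.08, "yaw": 0.0},
  {"hand": 0, "dx": 0.034, "dy": 0.017, "dz": 0.1, "yaw": 0.0},
  {"hand": 0, "dx": 0.034, "dy": 0.017, "dz": 0.106, "yaw": 0.0},
  {"hand": 0, "dx": 0.034, "dy": 0.017, "dz": 0.106, "yaw": 0.0},
  {"hand": 255, "dx": 0.034, "dy": 0.017, "dz": 0.106, "yaw": 0.0},
  {"hand": 255, "dx": 0.034, "dy": 0.017, "dz": 0.106, "yaw": 0.0},
], squeeze=15)

```text
time_s: 2.5
eef_pos: [440.7, 217.1, 28.4]
tcp_rot: [0.633, 0.774, 0.004, 0.002]
ft_force: [-0.0, -0.7, -0.6]
finger_gap: 59.3
```

```bash
python3 - <<'E'
from h import *
s=get_state();print(s['torque'],s['ft_force'],s['finger_gap'],s['eef_pos'])
E
```

```text
[-0.02007902  0.02351814 -0.00181483] [-0.02810135 -0.68839745 -0.57135066] 59.31001344370433 [440.69344658 217.10232862  28.38033273]
```

Still closing. Finish closing, lift 20 mm and read the moment.

Call:
send_rows([
  {"hand": 255, "dz": 0.001},
  {"hand": 255, "dz": 0.001},
  {"hand": 255, "dz": 0.001},
  {"hand": 255, "dz": -0.005},
  {"hand": 255, "dz": -0.015},
  {"hand": 255, "dz": -0.025},
  {"hand": 255, "dz": -0.025},
  {"hand": 255, "dz": -0.025},
], squeeze=15)

```text
invalid input at $.motion[0]: expected keys hand, dx, dy, dz, yaw
```

```bash
python3 - <<'E'
from h import *
s=get_state();print(s['torque'],s['ft_force'],s['finger_gap'],s['eef_pos'])
R=Rot.from_quat(s['tcp_rot']).as_matrix();print('tool',R.T@s['torque'])
snap('scene','s1')
s=get_state();print(s['torque'],s['ft_force'],s['finger_gap'],s['eef_pos'])
E
```

```text
[-0.02007902  0.02351814 -0.00181483] [-0.02810135 -0.68839745 -0.57135066] 59.31001344370433 [440.69344658 217.10232862  28.38033273]
tool [ 0.02704945 -0.01499261  0.00176422]
[-0.01095261  0.05031842 -0.04113714] [0.51689473 0.03718638 0.13791594] 51.72421860120054 [440.60934516 217.09529714  28.28257009]
```

View pics/s1.png

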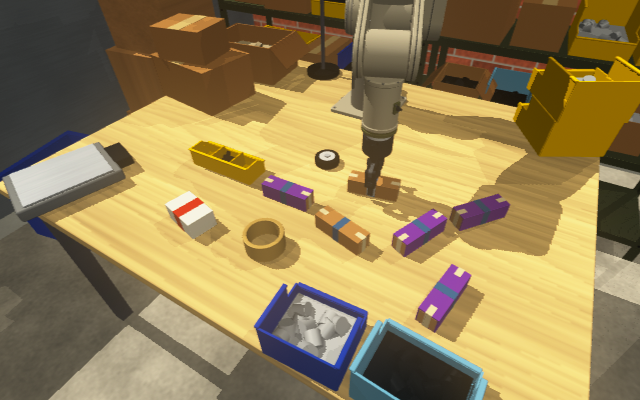

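The gripper straddles carton B at its middle, pixel (373,187). All five keys are needed in every row.

Call:
send_rows([
  {"hand": 255, "dx": 0, "dy": 0, "dz": 0.001, "yaw": 0},
  {"hand": 255, "dx": 0, "dy": 0, "dz": 0.001, "yaw": 0},
  {"hand": 255, "dx": 0, "dy": 0, "dz": 0.001, "yaw": 0},
  {"hand": 255, "dx": 0, "dy": 0, "dz": -0.005, "yaw": 0},
  {"hand": 255, "dx": 0, "dy": 0, "dz": -0.015, "yaw": 0},
  {"hand": 255, "dx": 0, "dy": 0, "dz": -0.025, "yaw": 0},
  {"hand": 255, "dx": 0, "dy": 0, "dz": -0.025, "yaw": 0},
  {"hand": 255, "dx": 0, "dy": 0, "dz": -0.025, "yaw": 0},
], squeeze=15)

```text
time_s: 3.35
eef_pos: [440.9, 217.2, 53.9]
tcp_rot: [0.633, 0.774, 0.005, 0.002]
ft_force: [0.2, -0.2, -3.3]
finger_gap: 43.9
```

```bash
python3 - <<'E'
from h import *
s=get_state();print(s['torque'],s['ft_force'],s['finger_gap'],s['eef_pos'])
snap('scene','s2')
s=get_state();print(s['torque'],s['ft_force'],s['finger_gap'],s['eef_pos'])
R=Rot.from_quat(s['tcp_rot']).as_matrix();print('tool',R.T@s['torque'])
im=cv2.imread('pics/s2.png')[150:240,310:440];cv2.imwrite('pics/s2c.png',cv2.resize(im,None,fx=5,fy=5))
E
```

```text
[ 0.06554765  0.08659969 -0.03765966] [ 0.18071432 -0.19603094 -3.26269583] 43.886970682963195 [440.93445833 217.15926613  53.93319412]
[ 0.10148469 -0.00532787  0.0089607 ] [ 0.27153978 -0.4151595  -3.02266214] 43.73412885839236 [440.47726242 217.00548943  53.39048853]
tool [-0.02546878  0.09844773 -0.00819796]
```

View pics/s2c.png

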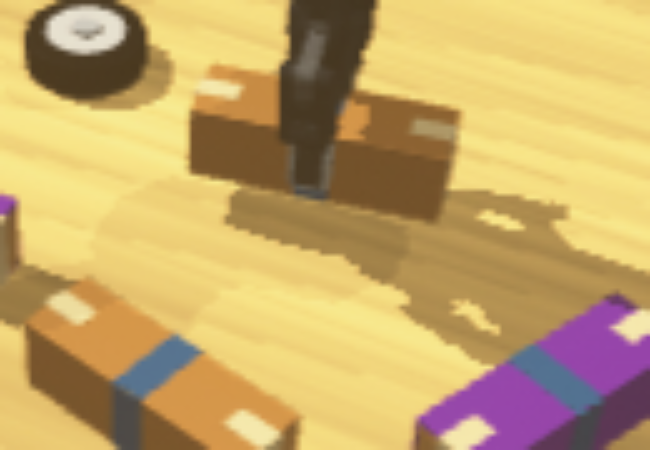

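```bash
python3 - <<'E'
from h import *
T=[]
for i in range(6):
    capture('top'); s=get_state();T.append(s['torque'])
T=np.array(T);print(T.round(3),T.mean(0),s['time_s'])
im=cv2.imread('pics/s2.png')
# predicted end-corner pixel rows if level: bottom corners on +x side
a=np.radians(101.4);u=np.array([np.cos(a),np.sin(a)]);w=np.array([u[1],-u[0]])
for e in(-68,68):
  for zz in(26,70):
    p=np.array([440.5,217])+u*e+w*22;print(e,zz,((proj('scene',[*p,zz])-[310,150])*5).round(0))
E
```

```text
[[ 0.11   0.031 -0.045]
 [ 0.071 -0.019  0.009]
 [ 0.086  0.023  0.002]
 [ 0.066  0.042  0.053]
 [ 0.065  0.029  0.017]
 [ 0.153  0.004 -0.004]] [0.09189408 0.01840377 0.00539373] 3.7
-68 26 [184. 171.]
-68 70 [186. 107.]
68 26 [434. 222.]
68 70 [445. 157.]
```

Lifted level at 43.9 mm, weight about 3.3 N. The mean moment is +0.09 N m about x, so the heavy end is at -y. I'll set it down and regrasp 35 mm toward the light (+y) end.

Call:
send_rows([
  {"hand": 255, "dx": 0, "dy": 0, "dz": 0.01, "yaw": 0},
  {"hand": 255, "dx": 0, "dy": 0, "dz": 0.018, "yaw": 0},
  {"hand": 255, "dx": 0, "dy": 0, "dz": 0.023, "yaw": 0},
  {"hand": 255, "dx": 0, "dy": 0, "dz": 0.026, "yaw": 0},
  {"hand": 255, "dx": 0, "dy": 0, "dz": 0.026, "yaw": 0},
  {"hand": 40, "dx": 0, "dy": 0, "dz": 0.026, "yaw": 0},
  {"hand": 40, "dx": 0, "dy": 0, "dz": 0.026, "yaw": 0},
  {"hand": 40, "dx": 0, "dy": 0, "dz": 0.026, "yaw": 0},
], squeeze=15)

```text
time_s: 4.5
eef_pos: [440.6, 217.1, 26.9]
tcp_rot: [0.633, 0.774, 0.004, 0.001]
ft_force: [0.3, -0.1, -0.3]
finger_gap: 72.3
```

Call:
send_rows([
  {"hand": 40, "dx": 0.015, "dy": 0, "dz": 0, "yaw": 0},
  {"hand": 40, "dx": 0.035, "dy": 0, "dz": 0, "yaw": 0},
  {"hand": 40, "dx": 0.035, "dy": 0, "dz": 0, "yaw": 0},
  {"hand": 255, "dx": 0.035, "dy": 0, "dz": 0, "yaw": 0},
  {"hand": 255, "dx": 0.035, "dy": 0, "dz": 0, "yaw": 0},
  {"hand": 255, "dx": 0.035, "dy": 0, "dz": 0, "yaw": 0},
  {"hand": 255, "dx": 0.035, "dy": 0, "dz": 0, "yaw": 0},
  {"hand": 255, "dx": 0.035, "dy": 0, "dz": 0, "yaw": 0},
], squeeze=8)

```text
time_s: 5.3
eef_pos: [433.6, 250.9, 26.9]
tcp_rot: [0.633, 0.774, 0.004, 0.002]
ft_force: [-1.2, -2.2, 1.3]
finger_gap: 43.4
```

```bash
python3 - <<'E'
from h import *
snap('scene','s3');print(plan(440,217,28,101.4),get_state()['finger_gap'])
im=cv2.imread('pics/s3.png')[130:240,310:440];cv2.imwrite('pics/s3c.png',cv2.resize(im,None,fx=5,fy=5))
E
```

```text
(array([-0.0345, -0.0005, -0.0011]), 'yaw', 0.002, 'at', array([433.6, 250.9,  27. ]), 101.5, 't', 5.35) 44.21308926764923
```

View pics/s3c.png

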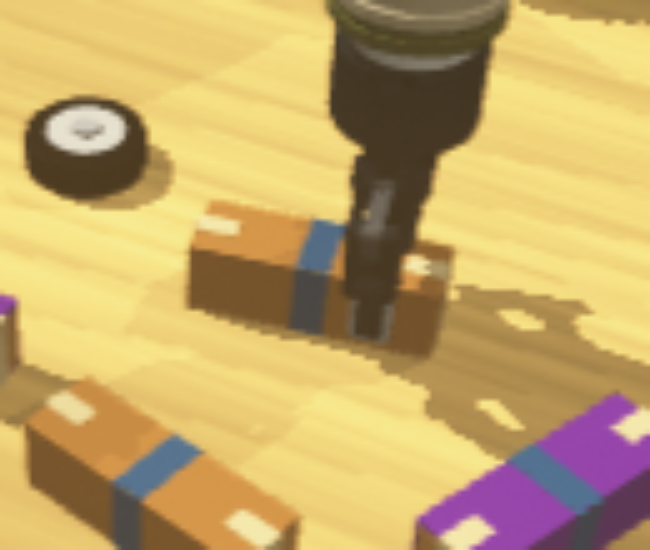

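The carton lies flat, gripped between its band (pixel ~318) and the right end. Now a slow lift in a light pinch.

Call:
send_rows([
  {"hand": 255, "dx": 0, "dy": 0, "dz": -0.012, "yaw": 0},
  {"hand": 255, "dx": 0, "dy": 0, "dz": -0.03, "yaw": 0},
  {"hand": 255, "dx": 0, "dy": 0, "dz": -0.05, "yaw": 0},
  {"hand": 255, "dx": 0, "dy": 0, "dz": -0.07, "yaw": 0},
  {"hand": 255, "dx": 0, "dy": 0, "dz": -0.09, "yaw": 0},
  {"hand": 255, "dx": 0, "dy": 0, "dz": -0.11, "yaw": 0},
  {"hand": 255, "dx": 0, "dy": 0, "dz": -0.115, "yaw": 0},
  {"hand": 255, "dx": 0, "dy": 0, "dz": -0.115, "yaw": 0},
], squeeze=8)

```text
time_s: 6.15
eef_pos: [433.4, 250.8, 143.0]
tcp_rot: [0.633, 0.774, 0.005, 0.002]
ft_force: [-0.0, -0.0, -3.9]
finger_gap: 43.9
```

```bash
python3 - <<'E'
from h import *
snap('scene','s4');print(plan(440,217,28,101.4),get_state()['finger_gap'],get_state()['ft_force'])
im=cv2.imread('pics/s4.png')[90:240,310:440];cv2.imwrite('pics/s4c.png',cv2.resize(im,None,fx=4,fy=4))
E
```

```text
(array([-0.0345, -0.0004,  0.1136]), 'yaw', 0.002, 'at', array([432.7, 250.4, 141.7]), 101.5, 't', 6.2) 43.88807568745369 [ 0.42585154  0.51522763 -3.49587545]
```

View pics/s4c.png

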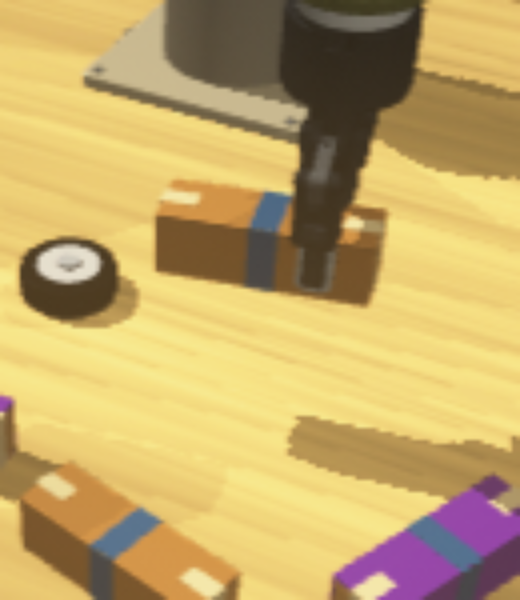

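```bash
python3 - <<'E'
from h import *
T=[]
for i in range(4):
    capture('top'); s=get_state();T.append(s['torque'])
T=np.array(T);print(T.round(3),T.mean(0),s['time_s'],s['ft_force'])
E
```

```text
[[ 0.164  0.041  0.008]
 [ 0.208  0.083 -0.05 ]
 [ 0.199  0.082 -0.004]
 [ 0.214  0.07   0.014]] [ 0.19643295  0.06919556 -0.00790644] 6.4 [-0.69951995  0.38323045 -3.64295059]
```

The moment is +0.2 N m, so heavy at -y is confirmed. But the pads hold it still, so the grip is firmer than asked. I'll go low, so that it can't drop, and loosen.

Call:
send_rows([
  {"hand": 255, "dx": 0, "dy": 0, "dz": 0.03, "yaw": 0},
  {"hand": 255, "dx": 0, "dy": 0, "dz": 0.06, "yaw": 0},
  {"hand": 255, "dx": 0, "dy": 0, "dz": 0.085, "yaw": 0},
  {"hand": 255, "dx": 0, "dy": 0, "dz": 0.1, "yaw": 0},
  {"hand": 255, "dx": 0, "dy": 0, "dz": 0.106, "yaw": 0},
  {"hand": 255, "dx": 0, "dy": 0, "dz": 0.106, "yaw": 0},
  {"hand": 255, "dx": 0, "dy": 0, "dz": 0.106, "yaw": 0},
  {"hand": 255, "dx": 0, "dy": 0, "dz": 0.106, "yaw": 0},
], squeeze=5)

```text
time_s: 7.2
eef_pos: [433.5, 250.8, 35.8]
tcp_rot: [0.633, 0.774, 0.004, 0.002]
ft_force: [0.1, 0.2, -4.2]
finger_gap: 44.2
```

Call:
send_rows([
  {"hand": 255, "dx": 0, "dy": 0, "dz": -0.005, "yaw": 0},
  {"hand": 255, "dx": 0, "dy": 0, "dz": -0.01, "yaw": 0},
  {"hand": 255, "dx": 0, "dy": 0, "dz": -0.02, "yaw": 0},
  {"hand": 255, "dx": 0, "dy": 0, "dz": -0.03, "yaw": 0},
  {"hand": 255, "dx": 0, "dy": 0, "dz": -0.04, "yaw": 0},
  {"hand": 255, "dx": 0, "dy": 0, "dz": -0.04, "yaw": 0},
  {"hand": 255, "dx": 0, "dy": 0, "dz": -0.04, "yaw": 0},
  {"hand": 255, "dx": 0, "dy": 0, "dz": -0.04, "yaw": 0},
], squeeze=5)

```text
time_s: 8.0
eef_pos: [432.8, 250.5, 75.4]
tcp_rot: [0.633, 0.774, 0.003, 0.001]
ft_force: [-0.4, 0.2, -4.0]
finger_gap: 43.7
```

```bash
python3 - <<'E'
from h import *
snap('scene','s5');s=get_state();print(s['eef_pos'],s['finger_gap'],s['ft_force'],s['torque'],s['time_s'])
im=cv2.imread('pics/s5.png')[90:240,310:440];cv2.imwrite('pics/s5c.png',cv2.resize(im,None,fx=4,fy=4))
E
```

```text
[432.70390771 250.4575071   75.16623634] 43.54430248685625 [-0.1362918   0.41494483 -3.46488022] [ 0.1714388   0.03256046 -0.00607454] 8.05
```

View pics/s5c.png

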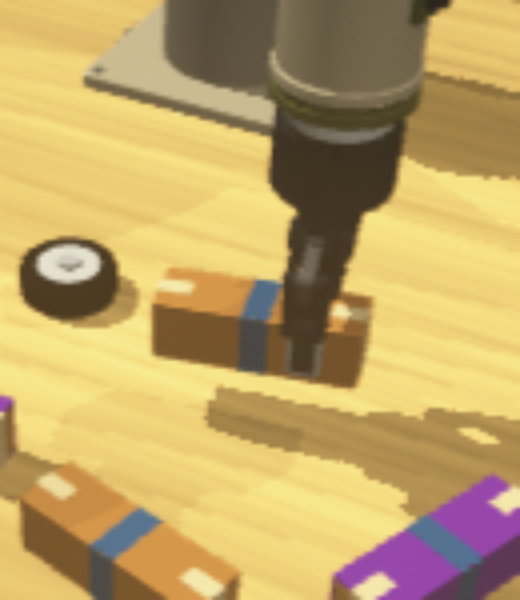

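Squeeze clearly bottoms out near 20 N. I'll ease it through the finger position instead, with 44 mm at about 124 counts.

Call:
send_rows([
  {"hand": 255, "dx": 0, "dy": 0, "dz": 0.02, "yaw": 0},
  {"hand": 255, "dx": 0, "dy": 0, "dz": 0.036, "yaw": 0},
  {"hand": 160, "dx": 0, "dy": 0, "dz": 0.039, "yaw": 0},
  {"hand": 135, "dx": 0, "dy": 0, "dz": 0.039, "yaw": 0},
  {"hand": 135, "dx": 0, "dy": 0, "dz": 0.034, "yaw": 0},
  {"hand": 135, "dx": 0, "dy": 0, "dz": 0.025, "yaw": 0},
  {"hand": 135, "dx": 0, "dy": 0, "dz": 0.015, "yaw": 0},
  {"hand": 135, "dx": 0, "dy": 0, "dz": 0.01, "yaw": 0},
], squeeze=5)

```text
time_s: 8.85
eef_pos: [434.1, 251.1, 67.7]
tcp_rot: [0.633, 0.774, 0.005, 0.002]
ft_force: [-0.9, 0.1, -4.1]
finger_gap: 43.6
```

```bash
python3 - <<'E'
from h import *
snap('scene','s6');s=get_state();print(s['eef_pos'],s['finger_gap'],s['ft_force'],s['torque'],s['time_s'])
im=cv2.imread('pics/s6.png')[90:240,310:440];cv2.imwrite('pics/s6c.png',cv2.resize(im,None,fx=4,fy=4))
E
```

```text
[434.34712984 251.2252019   68.06434754] 43.48268289906567 [ 0.47554139  0.64867056 -2.82785399] [0.194226   0.01980889 0.05857435] 8.9
```

View pics/s6c.png

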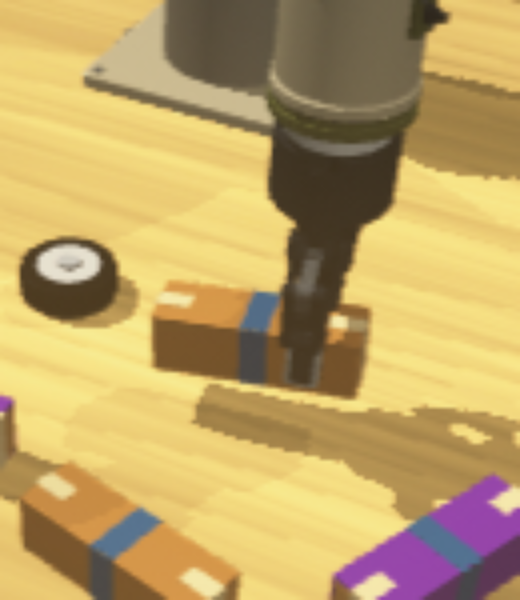

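Call:
send_rows([
  {"hand": 135, "dx": 0, "dy": 0, "dz": 0.02, "yaw": 0},
  {"hand": 135, "dx": 0, "dy": 0, "dz": 0.032, "yaw": 0},
  {"hand": 129, "dx": 0, "dy": 0, "dz": 0.033, "yaw": 0},
  {"hand": 129, "dx": 0, "dy": 0, "dz": 0.033, "yaw": 0},
  {"hand": 129, "dx": 0, "dy": 0, "dz": 0.033, "yaw": 0},
  {"hand": 129, "dx": 0, "dy": 0, "dz": 0.026, "yaw": 0},
  {"hand": 129, "dx": 0, "dy": 0, "dz": 0.018, "yaw": 0},
  {"hand": 129, "dx": 0, "dy": 0, "dz": 0.01, "yaw": 0},
], squeeze=5)

```text
time_s: 9.7
eef_pos: [434.8, 251.4, 59.3]
tcp_rot: [0.633, 0.774, 0.005, 0.002]
ft_force: [0.7, -0.4, -4.0]
finger_gap: 43.4
```

```bash
python3 - <<'E'
from h import *
snap('scene','s7');s=get_state();print(s['eef_pos'],s['finger_gap'],s['ft_force'],s['torque'],s['time_s'])
im=cv2.imread('pics/s7.png')[90:240,310:440];cv2.imwrite('pics/s7c.png',cv2.resize(im,None,fx=4,fy=4))
E
```

```text
[435.76056524 251.87863677  60.86262157] 43.59031025973274 [ 1.57034271  1.53650755 -2.25865832] [ 0.18822631 -0.0209895   0.01583417] 9.75
```

View pics/s7c.png

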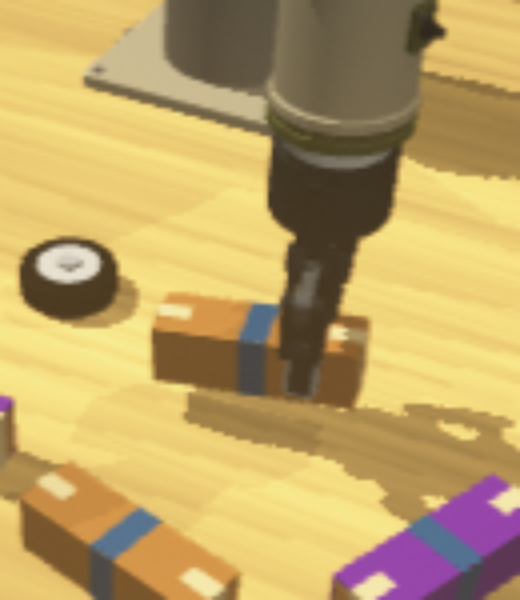

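Call:
send_rows([
  {"hand": 129, "dx": 0, "dy": 0, "dz": 0.015, "yaw": 0},
  {"hand": 129, "dx": 0, "dy": 0, "dz": 0.024, "yaw": 0},
  {"hand": 125, "dx": 0, "dy": 0, "dz": 0.025, "yaw": 0},
  {"hand": 125, "dx": 0, "dy": 0, "dz": 0.025, "yaw": 0},
  {"hand": 125, "dx": 0, "dy": 0, "dz": 0.025, "yaw": 0},
  {"hand": 125, "dx": 0, "dy": 0, "dz": 0.018, "yaw": 0},
  {"hand": 125, "dx": 0, "dy": 0, "dz": 0.01, "yaw": 0},
  {"hand": 125, "dx": 0, "dy": 0, "dz": 0.0, "yaw": 0},
], squeeze=5)

```text
time_s: 10.55
eef_pos: [435.8, 251.9, 61.8]
tcp_rot: [0.633, 0.774, 0.006, 0.003]
ft_force: [-0.7, -0.7, -3.3]
finger_gap: 43.6
```

```bash
python3 - <<'E'
from h import *
snap('scene','s8');s=get_state();print(s['eef_pos'],s['finger_gap'],s['ft_force'],s['torque'],s['time_s'])
im=cv2.imread('pics/s8.png')[90:240,310:440];cv2.imwrite('pics/s8c.png',cv2.resize(im,None,fx=4,fy=4))
E
```

```text
[437.09989185 252.51876263  63.91763623] 43.560234899890524 [ 1.64463564  0.86192617 -1.61168476] [ 0.19455913 -0.12118267 -0.01396351] 10.6
```

View pics/s8c.png

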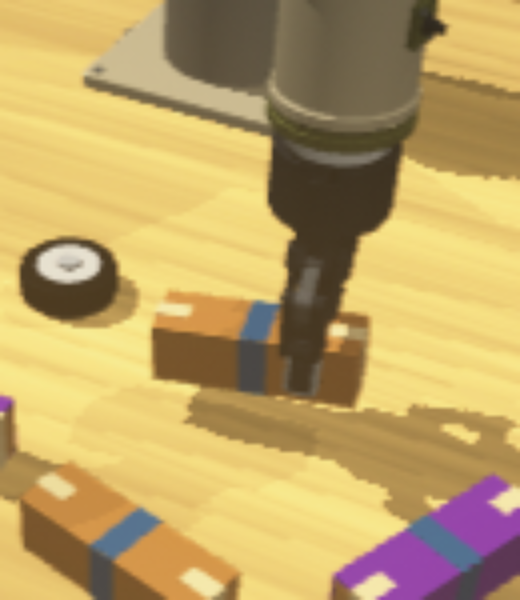

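Call:
send_rows([
  {"hand": 125, "dx": 0, "dy": 0, "dz": 0.017, "yaw": 0},
  {"hand": 125, "dx": 0, "dy": 0, "dz": 0.03, "yaw": 0},
  {"hand": 121, "dx": 0, "dy": 0, "dz": 0.03, "yaw": 0},
  {"hand": 121, "dx": 0, "dy": 0, "dz": 0.03, "yaw": 0},
  {"hand": 121, "dx": 0, "dy": 0, "dz": 0.03, "yaw": 0},
  {"hand": 121, "dx": 0, "dy": 0, "dz": 0.02, "yaw": 0},
  {"hand": 121, "dx": 0, "dy": 0, "dz": 0.01, "yaw": 0},
  {"hand": 121, "dx": 0, "dy": 0, "dz": 0.0, "yaw": 0},
], squeeze=5)

```text
time_s: 11.4
eef_pos: [437.6, 252.7, 65.6]
tcp_rot: [0.633, 0.774, 0.008, 0.004]
ft_force: [-0.3, -0.7, 0.9]
finger_gap: 44.9
```

```bash
python3 - <<'E'
from h import *
snap('scene','s9');s=get_state();print(s['eef_pos'],s['finger_gap'],s['ft_force'],s['torque'],s['time_s'])
im=cv2.imread('pics/s9.png')[90:240,310:440];cv2.imwrite('pics/s9c.png',cv2.resize(im,None,fx=4,fy=4))
E
```

```text
[438.74112054 253.2796482   67.42678047] 44.980080389453065 [1.58069127 0.36015444 1.93088837] [ 0.00961754 -0.0169222  -0.00712865] 11.45
```

View pics/s9c.png

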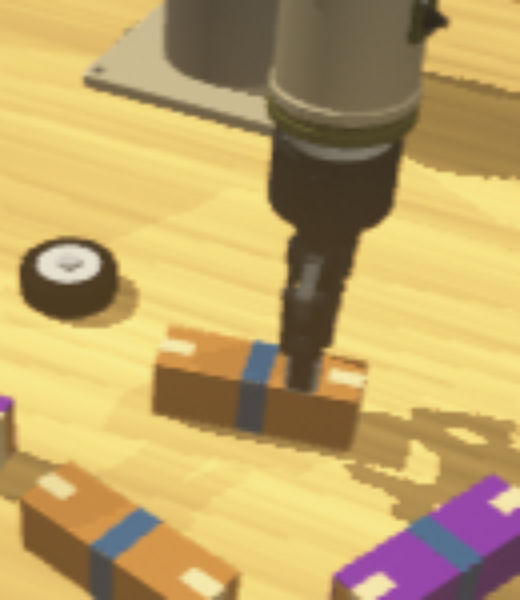

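The carton is back on the bench: the pads let go at 121 counts (44.98 mm) but held firm at 125. I'll regrasp a little farther out, toward the light end, at 124.

```bash
python3 - <<'E'
from h import *
im=cv2.cvtColor(cv2.imread('pics/s9.png'),cv2.COLOR_BGR2RGB)
im=capture('top');cv2.imwrite('pics/t9.png',im[:,:,::-1])
hsv=cv2.cvtColor(im,cv2.COLOR_RGB2HSV);m=cv2.inRange(hsv,(95,60,40),(118,255,255))
n,_,st,ce=cv2.connectedComponentsWithStats(m[230:290,240:320])
for s,c in zip(st,ce): 
    if 10<s[4]<400: print(s,ray('top',c[0]+240,c[1]+230,44))
print(plan(430,261,27,101.4))
cv2.imwrite('pics/t9c.png',cv2.resize(im[220:300,230:330,::-1],None,fx=6,fy=6))
E
```

```text
[30 16  9 18 89] [445.71361217 221.2562617   44.        ]
(array([ 0.0091, -0.008 ,  0.0396]), 'yaw', 0.002, 'at', array([438.9, 253.3,  66.7]), 101.5, 't', 11.5)
```

View pics/t9c.png

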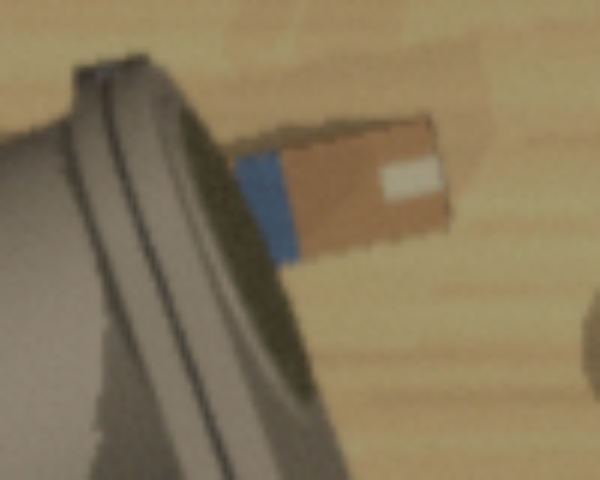

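Call:
send_rows([
  {"hand": 100, "dx": 0.01, "dy": -0.001, "dz": 0.0, "yaw": 0},
  {"hand": 100, "dx": 0.01, "dy": -0.001, "dz": 0.01, "yaw": 0},
  {"hand": 100, "dx": 0.01, "dy": -0.001, "dz": 0.03, "yaw": 0},
  {"hand": 100, "dx": 0.01, "dy": -0.001, "dz": 0.039, "yaw": 0},
  {"hand": 100, "dx": 0.01, "dy": -0.001, "dz": 0.039, "yaw": 0},
  {"hand": 124, "dx": 0.01, "dy": -0.001, "dz": 0.039, "yaw": 0},
  {"hand": 124, "dx": 0.01, "dy": -0.001, "dz": 0.039, "yaw": 0},
  {"hand": 124, "dx": 0.01, "dy": -0.001, "dz": 0.039, "yaw": 0},
], squeeze=5)

```text
time_s: 12.3
eef_pos: [436.8, 263.3, 28.1]
tcp_rot: [0.633, 0.774, 0.01, 0.005]
ft_force: [-0.1, -0.9, -1.9]
finger_gap: 44.1
```

Call:
send_rows([
  {"hand": 124, "dx": 0, "dy": 0, "dz": -0.005, "yaw": 0},
  {"hand": 124, "dx": 0, "dy": 0, "dz": -0.01, "yaw": 0},
  {"hand": 124, "dx": 0, "dy": 0, "dz": -0.02, "yaw": 0},
  {"hand": 124, "dx": 0, "dy": 0, "dz": -0.03, "yaw": 0},
  {"hand": 124, "dx": 0, "dy": 0, "dz": -0.04, "yaw": 0},
  {"hand": 124, "dx": 0, "dy": 0, "dz": -0.04, "yaw": 0},
  {"hand": 124, "dx": 0, "dy": 0, "dz": -0.04, "yaw": 0},
  {"hand": 124, "dx": 0, "dy": 0, "dz": -0.04, "yaw": 0},
], squeeze=5)

```text
time_s: 13.1
eef_pos: [436.8, 263.8, 68.9]
tcp_rot: [0.633, 0.774, 0.011, 0.005]
ft_force: [0.5, 4.9, 3.1]
finger_gap: 43.9
```

```bash
python3 - <<'E'
from h import *
snap('scene','s10');s=get_state();print(s['eef_pos'],s['finger_gap'],s['ft_force'],s['torque'],s['time_s'])
im=cv2.imread('pics/s10.png')[90:240,310:440];cv2.imwrite('pics/s10c.png',cv2.resize(im,None,fx=4,fy=4))
E
```

```text
[436.61715849 263.60989608  68.63436026] 44.15941525304803 [1.10321618 4.25709121 3.1281654 ] [ 0.56714834 -0.18664672  0.12740536] 13.15
```

View pics/s10c.png

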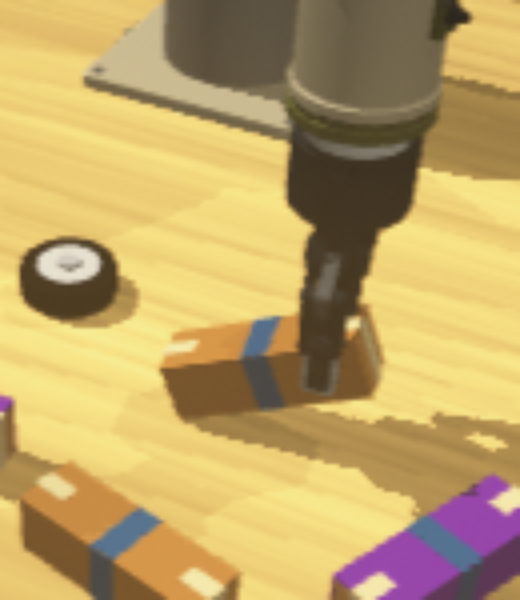

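It turns now, about 20° down at the -y end, which still rests on the bench. I'll continue up and over the heavy end.

Call:
send_rows([
  {"hand": 124, "dx": -0.002, "dy": 0, "dz": -0.01, "yaw": 0},
  {"hand": 124, "dx": -0.006, "dy": 0, "dz": -0.02, "yaw": 0},
  {"hand": 124, "dx": -0.012, "dy": 0, "dz": -0.03, "yaw": 0},
  {"hand": 124, "dx": -0.018, "dy": 0, "dz": -0.04, "yaw": 0},
  {"hand": 124, "dx": -0.025, "dy": 0, "dz": -0.047, "yaw": 0},
  {"hand": 124, "dx": -0.03, "dy": 0, "dz": -0.052, "yaw": 0},
  {"hand": 124, "dx": -0.035, "dy": 0, "dz": -0.057, "yaw": 0},
  {"hand": 124, "dx": -0.035, "dy": 0, "dz": -0.057, "yaw": 0},
], squeeze=5)

```text
time_s: 13.95
eef_pos: [442.9, 228.2, 126.1]
tcp_rot: [0.633, 0.774, 0.011, 0.005]
ft_force: [0.2, 0.4, -3.6]
finger_gap: 44.1
```

```bash
python3 - <<'E'
from h import *
snap('scene','s11');s=get_state();print(s['eef_pos'],s['finger_gap'],s['ft_force'],s['torque'],s['time_s'])
im=cv2.imread('pics/s11.png')[90:240,310:440];cv2.imwrite('pics/s11c.png',cv2.resize(im,None,fx=4,fy=4))
E
```

```text
[442.6280563  228.43677644 125.61673315] 43.787479807480416 [ 0.14177523 -0.14160723 -3.2641603 ] [ 0.00680452 -0.04679211 -0.02411005] 14.0
```

View pics/s11c.png

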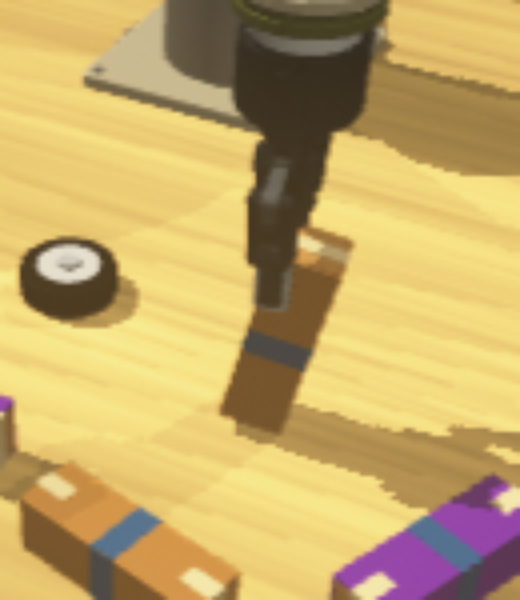

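It hangs free (-3.6 N, moment near 0) with the heavy end down, about 20° off plumb. I tighten the grip for the carry and measure its lean from the front face corners.

```bash
cat >> h.py <<'E'
def rayplane(n,u,v,p0,nv):
    c=camera_info(n);M=np.array(c['mtx']);R=Rot.from_quat(c['rotation']).as_matrix();e=np.array(c['eye'],float)
    d=R@np.linalg.solve(M,[u,v,1.0]);return e+d*np.dot(np.array(p0)-e,nv)/np.dot(d,nv)
E
python3 - <<'E'
from h import *
s=get_state();R=Rot.from_quat(s['tcp_rot']).as_matrix();t=s['eef_pos']
w=R[:,1];u=R[:,0]
for a,b in((221,412),(283,433),(348,255),(249,338),(244,355),(311,352),(302,370)):
    p=rayplane('scene',310+a/4,90+b/4,t+22*w,w);d=p-t;print((a,b),'along',(d@u).round(1),'z',d[2].round(1))
print(plan(546.7,-130,200,91))
E
```

```text
(221, 412) along -25.8 z -111.1
(283, 433) along 16.9 z -118.0
(348, 255) along 42.8 z 29.1
(249, 338) along -11.6 z -45.6
(244, 355) along -13.8 z -59.9
(311, 352) along 28.5 z -47.1
(302, 370) along 24.3 z -62.7
(array([-0.3715,  0.0324, -0.076 ]), 'yaw', 0.183, 'at', array([442.6, 228.4, 125.6]), 101.5, 't', 14.0)
```

Call:
send_rows([
  {"hand": 150, "dx": 0, "dy": 0, "dz": 0, "yaw": 0},
  {"hand": 200, "dx": 0, "dy": 0, "dz": 0, "yaw": 0},
  {"hand": 255, "dx": 0, "dy": 0, "dz": -0.01, "yaw": 0},
  {"hand": 255, "dx": 0, "dy": 0, "dz": -0.03, "yaw": 0},
  {"hand": 255, "dx": 0, "dy": 0, "dz": -0.05, "yaw": 0},
  {"hand": 255, "dx": 0, "dy": 0, "dz": -0.07, "yaw": 0},
  {"hand": 255, "dx": 0, "dy": 0, "dz": -0.085, "yaw": 0},
  {"hand": 255, "dx": 0, "dy": 0, "dz": -0.085, "yaw": 0},
], squeeze=15)

```text
time_s: 14.8
eef_pos: [442.2, 228.2, 213.7]
tcp_rot: [0.633, 0.774, 0.013, 0.006]
ft_force: [1.0, 0.5, -3.8]
finger_gap: 43.6
```

```bash
python3 - <<'E'
from h import *
print(plan(546.7,-120,205,91))
E
```

```text
(array([-0.3621,  0.0328,  0.0071]), 'yaw', 0.183, 'at', array([442.2, 228.2, 213.7]), 101.5, 't', 14.8)
```

The lean is really only about 10°. The bottom is 111–118 mm below the TCP, at -26..+17 mm along tool x, with the low corner on the +y side, so pressing down rights it. Transit to the left compartment.

Call:
send_rows([
  {"hand": 255, "dx": -0.02, "dy": 0.002, "dz": 0.006, "yaw": 0.02},
  {"hand": 255, "dx": -0.06, "dy": 0.006, "dz": 0.006, "yaw": 0.05},
  {"hand": 255, "dx": -0.105, "dy": 0.01, "dz": 0.006, "yaw": 0.08},
  {"hand": 255, "dx": -0.15, "dy": 0.014, "dz": 0.006, "yaw": 0.1},
  {"hand": 255, "dx": -0.195, "dy": 0.018, "dz": 0.006, "yaw": 0.12},
  {"hand": 255, "dx": -0.24, "dy": 0.022, "dz": 0.006, "yaw": 0.14},
  {"hand": 255, "dx": -0.285, "dy": 0.026, "dz": 0.006, "yaw": 0.16},
  {"hand": 255, "dx": -0.32, "dy": 0.029, "dz": 0.006, "yaw": 0.183},
], squeeze=15)

```text
time_s: 15.6
eef_pos: [534.4, -82.0, 205.1]
tcp_rot: [0.701, 0.713, 0.013, 0.005]
ft_force: [0.7, 0.4, -3.1]
finger_gap: 43.4
```

```bash
python3 - <<'E'
from h import *
print(plan(546.7,-131,190,91))
E
```

```text
(array([-0.0494,  0.0111,  0.0148]), 'yaw', -0.002, 'at', array([534.4, -82. , 205.1]), 90.9, 't', 15.6)
```

Call:
send_rows([
  {"hand": 255, "dx": -0.02, "dy": 0.005, "dz": 0.004, "yaw": 0},
  {"hand": 255, "dx": -0.035, "dy": 0.009, "dz": 0.008, "yaw": 0},
  {"hand": 255, "dx": -0.045, "dy": 0.011, "dz": 0.012, "yaw": 0},
  {"hand": 255, "dx": -0.049, "dy": 0.011, "dz": 0.015, "yaw": 0},
  {"hand": 255, "dx": -0.049, "dy": 0.011, "dz": 0.015, "yaw": 0},
  {"hand": 255, "dx": -0.049, "dy": 0.011, "dz": 0.015, "yaw": 0},
  {"hand": 255, "dx": -0.049, "dy": 0.011, "dz": 0.015, "yaw": 0},
  {"hand": 255, "dx": -0.049, "dy": 0.011, "dz": 0.015, "yaw": 0},
], squeeze=15)

```text
time_s: 16.4
eef_pos: [546.7, -130.0, 190.2]
tcp_rot: [0.701, 0.713, 0.013, 0.005]
ft_force: [-0.5, 0.0, -3.0]
finger_gap: 44.3
```

```bash
python3 - <<'E'
from h import *
a=snap('scene','s12');b=snap('top','t12')
A=cv2.resize(a[60:220,150:300,::-1],None,fx=3.7,fy=3.7)
B=cv2.resize(b[150:260,380:520,::-1],None,fx=4,fy=4)
cv2.imwrite('pics/s12c.png',A);cv2.imwrite('pics/t12c.png',B)
print(plan(546.7,-131,126,91))
E
```

```text
(array([-0.0015, -0.0017,  0.0641]), 'yaw', -0.001, 'at', array([ 546.7, -130.2,  190.1]), 90.9, 't', 16.5)
```

View pics/s12c.png

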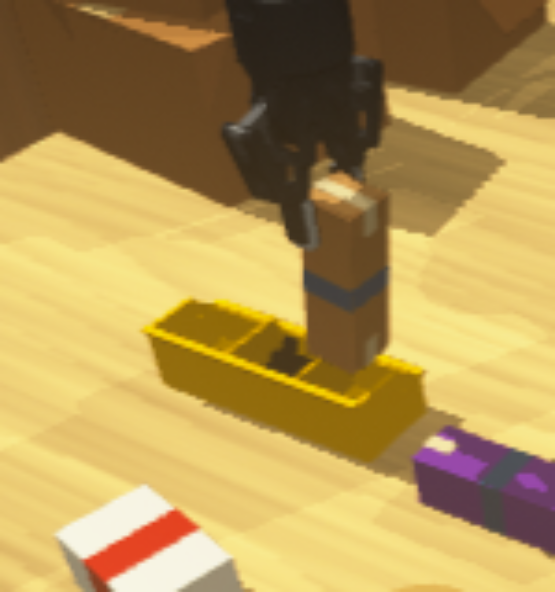

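View pics/t12c.png

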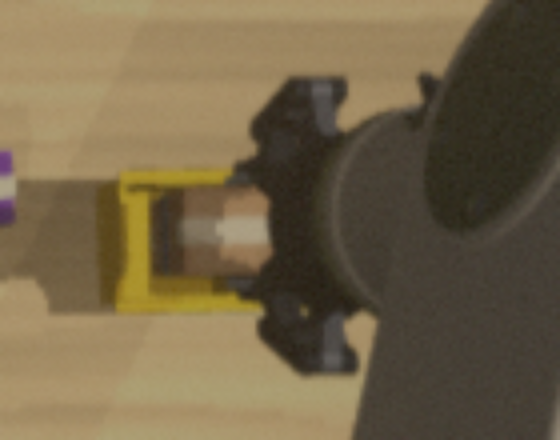

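Call:
send_rows([
  {"hand": 255, "dx": -0.001, "dy": 0, "dz": 0.015, "yaw": 0},
  {"hand": 255, "dx": -0.001, "dy": 0, "dz": 0.03, "yaw": 0},
  {"hand": 255, "dx": -0.001, "dy": 0, "dz": 0.042, "yaw": 0},
  {"hand": 255, "dx": -0.001, "dy": 0, "dz": 0.052, "yaw": 0},
  {"hand": 255, "dx": -0.001, "dy": 0, "dz": 0.058, "yaw": 0},
  {"hand": 255, "dx": -0.001, "dy": 0, "dz": 0.061, "yaw": 0},
  {"hand": 255, "dx": -0.001, "dy": 0, "dz": 0.062, "yaw": 0},
  {"hand": 255, "dx": -0.001, "dy": 0, "dz": 0.062, "yaw": 0},
], squeeze=15)

```text
time_s: 17.3
eef_pos: [548.6, -130.6, 128.5]
tcp_rot: [0.701, 0.713, 0.013, 0.005]
ft_force: [-0.2, 1.0, -3.1]
finger_gap: 43.7
```

```bash
python3 - <<'E'
from h import *
a=snap('scene','s13');b=snap('top','t13')
A=cv2.resize(a[60:220,150:300,::-1],None,fx=3.7,fy=3.7)
cv2.imwrite('pics/s13c.png',A)
s=get_state();print(s['eef_pos'],s['ft_force'],s['torque'])
E
```

```text
[ 548.73510788 -130.62254792  128.80124812] [-0.48536783  0.29230661 -3.97391439] [ 0.02839992 -0.02475763 -0.00637868]
```

View pics/s13c.png

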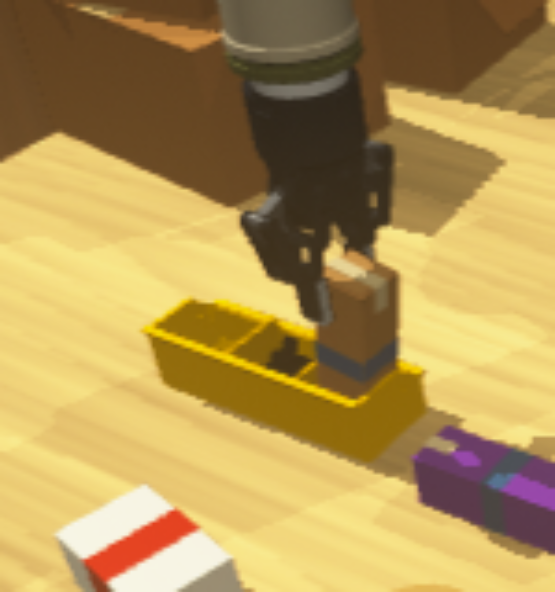

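Call:
send_rows([
  {"hand": 126, "dx": 0, "dy": 0, "dz": 0.002, "yaw": 0},
  {"hand": 125, "dx": 0, "dy": 0, "dz": 0.004, "yaw": 0},
  {"hand": 124, "dx": 0, "dy": 0, "dz": 0.006, "yaw": 0},
  {"hand": 124, "dx": -0.002, "dy": 0, "dz": 0.008, "yaw": 0},
  {"hand": 124, "dx": -0.006, "dy": 0, "dz": 0.01, "yaw": 0},
  {"hand": 124, "dx": -0.01, "dy": 0, "dz": 0.011, "yaw": 0},
  {"hand": 124, "dx": -0.014, "dy": 0, "dz": 0.011, "yaw": 0},
  {"hand": 124, "dx": -0.014, "dy": 0, "dz": 0.011, "yaw": 0},
], squeeze=15)

```text
time_s: 18.2
eef_pos: [551.2, -146.1, 120.8]
tcp_rot: [0.701, 0.713, 0.014, 0.008]
ft_force: [-2.9, -1.6, 12.0]
finger_gap: 43.9
```

```bash
python3 - <<'E'
from h import *
a=snap('scene','s14')
A=cv2.resize(a[60:220,150:300,::-1],None,fx=3.7,fy=3.7)
cv2.imwrite('pics/s14c.png',A)
s=get_state();print(s['eef_pos'],s['ft_force'],s['torque'],s['finger_gap'])
E
```

```text
[ 551.14010111 -146.04691198  120.78976921] [-1.8706433  -2.93217671 12.3952382 ] [-0.2742382   0.75394841  0.09110379] 44.341448048414584
```

View pics/s14c.png

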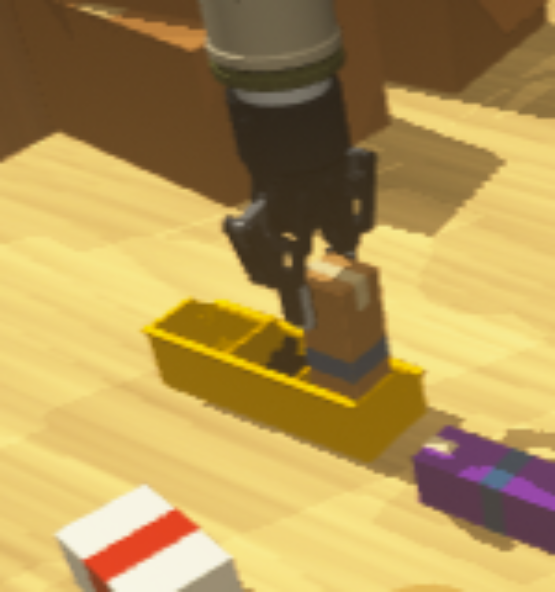

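```bash
python3 - <<'E'
from h import *
f=lambda p:((proj('scene',p)-[150,60])*3.7).round(0)
print(f([570,-114,140]),f([570,-114,50]))
print(f([570,-158,140]),f([570,-158,50]))
E
```

```text
[333. 291.] [354. 393.]
[286. 275.] [309. 376.]
```

A true vertical has slope 0.20 here and the carton's edge shows about 0.10, so it still leans about 6° to +y, well inside its tipping limit, with its corner on the floor. I'll ease it over a little more, then release slowly.

Call:
send_rows([
  {"hand": 124, "dx": -0.005, "dy": 0, "dz": -0.001, "yaw": 0},
  {"hand": 123, "dx": -0.01, "dy": 0, "dz": -0.001, "yaw": 0},
  {"hand": 123, "dx": -0.01, "dy": 0, "dz": -0.001, "yaw": 0},
  {"hand": 122, "dx": -0.01, "dy": 0, "dz": -0.001, "yaw": 0},
  {"hand": 121, "dx": -0.01, "dy": 0, "dz": -0.001, "yaw": 0},
  {"hand": 119, "dx": -0.01, "dy": 0, "dz": -0.001, "yaw": 0},
  {"hand": 115, "dx": -0.01, "dy": 0, "dz": -0.001, "yaw": 0},
  {"hand": 100, "dx": -0.01, "dy": 0, "dz": -0.001, "yaw": 0},
], squeeze=15)

```text
time_s: 19.05
eef_pos: [551.1, -155.8, 121.5]
tcp_rot: [0.701, 0.713, 0.014, 0.008]
ft_force: [0.3, 0.4, -0.4]
finger_gap: 51.6
```

```bash
python3 - <<'E'
from h import *
a=snap('scene','s15');b=snap('top','t15')
A=cv2.resize(a[60:220,150:300,::-1],None,fx=3.7,fy=3.7)
cv2.imwrite('pics/s15c.png',A)
s=get_state();print(s['eef_pos'],s['ft_force'],s['torque'],s['finger_gap'])
E
```

```text
[ 551.12486325 -155.88675234  121.50244872] [ 0.29586679  0.87387161 -0.10780686] [ 0.03797809 -0.05612462 -0.04242894] 52.08268339957312
```

View pics/s15c.png

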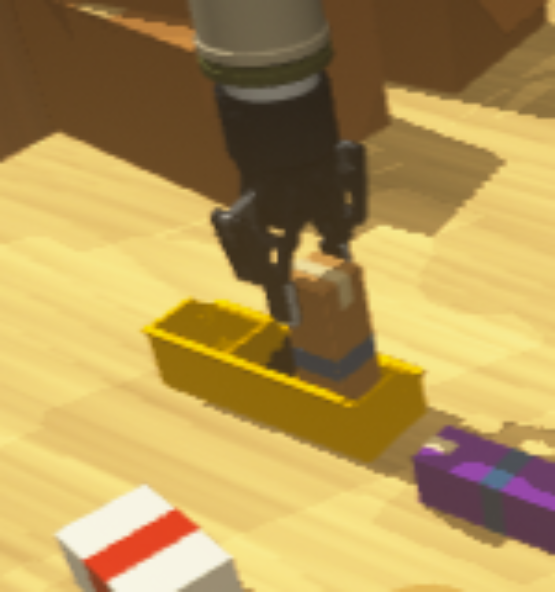

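Carton B stands upright in the left compartment, free of the pads. Now retreat straight up.

Call:
send_rows([
  {"hand": 60, "dx": 0, "dy": 0, "dz": 0, "yaw": 0},
  {"hand": 40, "dx": 0, "dy": 0, "dz": -0.02, "yaw": 0},
  {"hand": 0, "dx": 0, "dy": 0, "dz": -0.06, "yaw": 0},
  {"hand": 0, "dx": 0, "dy": 0, "dz": -0.1, "yaw": 0},
  {"hand": 0, "dx": 0.03, "dy": 0.01, "dz": -0.12, "yaw": 0},
  {"hand": 0, "dx": 0.08, "dy": 0.02, "dz": -0.12, "yaw": 0.05},
  {"hand": 0, "dx": 0.13, "dy": 0.03, "dz": -0.12, "yaw": 0.15},
  {"hand": 0, "dx": 0.18, "dy": 0.04, "dz": -0.12, "yaw": 0.26},
])

```text
time_s: 19.95
eef_pos: [584.1, 22.2, 244.8]
tcp_rot: [0.789, 0.614, 0.015, 0.006]
ft_force: [1.5, 0.7, -0.6]
finger_gap: 85.4
```

```bash
python3 - <<'E'
from h import *
print(plan(625,218,80,76.1))
b=snap('top','t16');a=snap('scene','s16')
cv2.imwrite('pics/t16c.png',cv2.resize(b[150:260,380:520,::-1],None,fx=4,fy=4))
E
```

```text
(array([ 0.197 , -0.0133,  0.1678]), 'yaw', -0.006, 'at', array([584.1,  22.2, 244.8]), 75.8, 't', 19.95)
```

View pics/t16c.png

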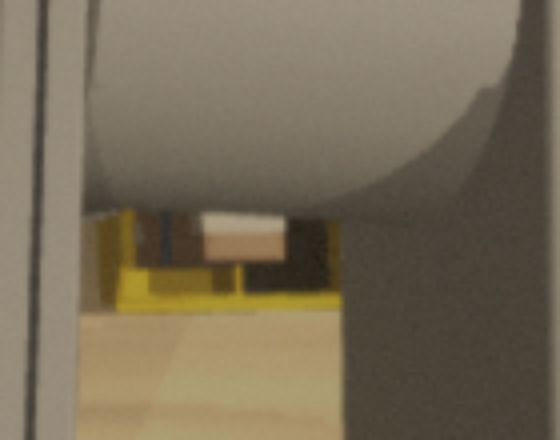

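View pics/s16.png

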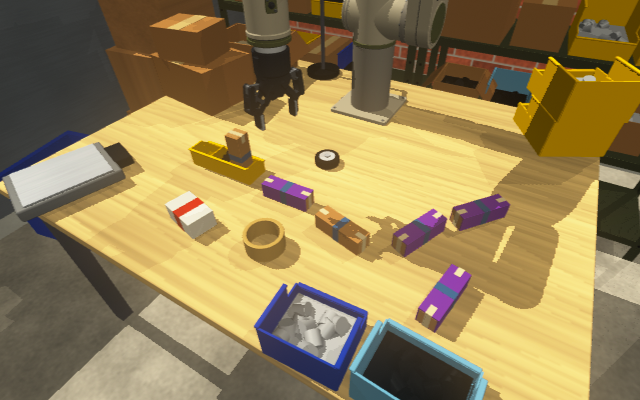

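The scene view shows B upright in the bin at (237,145), and A untouched at (343,228). Going to A's middle.

Call:
send_rows([
  {"hand": 0, "dx": 0.05, "dy": -0.003, "dz": 0.02, "yaw": -0.006},
  {"hand": 0, "dx": 0.1, "dy": -0.007, "dz": 0.05, "yaw": -0.006},
  {"hand": 0, "dx": 0.15, "dy": -0.01, "dz": 0.08, "yaw": -0.006},
  {"hand": 0, "dx": 0.19, "dy": -0.013, "dz": 0.11, "yaw": -0.006},
  {"hand": 0, "dx": 0.197, "dy": -0.013, "dz": 0.135, "yaw": -0.006},
  {"hand": 0, "dx": 0.197, "dy": -0.013, "dz": 0.155, "yaw": -0.006},
  {"hand": 0, "dx": 0.197, "dy": -0.013, "dz": 0.165, "yaw": -0.006},
  {"hand": 0, "dx": 0.197, "dy": -0.013, "dz": 0.165, "yaw": -0.006},
])

```text
time_s: 20.85
eef_pos: [623.0, 221.8, 80.9]
tcp_rot: [0.786, 0.618, 0.014, 0.004]
ft_force: [-0.1, -0.9, -0.5]
finger_gap: 85.2
```

```bash
python3 - <<'E'
from h import *
print(plan(625,218,27,76.1))
E
```

```text
(array([-0.0041,  0.0015,  0.0539]), 'yaw', 0.006, 'at', array([623. , 221.8,  80.9]), 76.4, 't', 20.85)
```

Call:
send_rows([
  {"hand": 0, "dx": -0.004, "dy": 0.001, "dz": 0.025, "yaw": 0.006},
  {"hand": 0, "dx": -0.004, "dy": 0.001, "dz": 0.045, "yaw": 0.006},
  {"hand": 60, "dx": -0.004, "dy": 0.001, "dz": 0.053, "yaw": 0.006},
  {"hand": 255, "dx": -0.004, "dy": 0.001, "dz": 0.053, "yaw": 0.006},
  {"hand": 255, "dx": -0.004, "dy": 0.001, "dz": 0.053, "yaw": 0.006},
  {"hand": 255, "dx": -0.004, "dy": 0.001, "dz": 0.053, "yaw": 0.006},
  {"hand": 255, "dx": -0.004, "dy": 0.001, "dz": 0.053, "yaw": 0.006},
  {"hand": 255, "dx": -0.004, "dy": 0.001, "dz": 0.053, "yaw": 0.006},
], squeeze=15)

```text
time_s: 21.65
eef_pos: [626.0, 218.2, 30.0]
tcp_rot: [0.788, 0.616, 0.015, 0.005]
ft_force: [-0.4, -3.7, 6.7]
finger_gap: 44.3
```

Call:
send_rows([
  {"hand": 255, "dx": 0, "dy": 0, "dz": 0, "yaw": 0},
  {"hand": 255, "dx": 0, "dy": 0, "dz": -0.005, "yaw": 0},
  {"hand": 255, "dx": 0, "dy": 0, "dz": -0.012, "yaw": 0},
  {"hand": 255, "dx": 0, "dy": 0, "dz": -0.018, "yaw": 0},
  {"hand": 255, "dx": 0, "dy": 0, "dz": -0.018, "yaw": 0},
  {"hand": 255, "dx": 0, "dy": 0, "dz": -0.018, "yaw": 0},
  {"hand": 255, "dx": 0, "dy": 0, "dz": -0.018, "yaw": 0},
  {"hand": 255, "dx": 0, "dy": 0, "dz": -0.018, "yaw": 0},
], squeeze=15)

```text
time_s: 22.45
eef_pos: [625.1, 217.9, 47.6]
tcp_rot: [0.788, 0.616, 0.015, 0.005]
ft_force: [0.1, -0.2, -4.0]
finger_gap: 44.0
```

```bash
python3 - <<'E'
from h import *
T=[];F=[]
for i in range(6):
    (snap('scene','s17') if i==0 else capture('top')); s=get_state();T.append(s['torque']);F.append(s['ft_force'])
T=np.array(T);print(T.round(3),T.mean(0),np.mean(F,0),s['time_s'],s['eef_pos'],s['finger_gap'])
cv2.imwrite('pics/s17c.png',cv2.resize(cv2.imread('pics/s17.png')[150:270,270:420],None,fx=4,fy=4))
E
```

```text
[[-0.101  0.073 -0.002]
 [-0.09   0.007 -0.004]
 [-0.108  0.061 -0.051]
 [-0.106  0.052  0.035]
 [-0.116  0.031 -0.039]
 [-0.115  0.066  0.047]] [-0.10623459  0.04837899 -0.00244112] [ 0.10836684  0.23528411 -4.01576672] 22.75 [625.38625853 217.95345118  47.9158275 ] 43.79077375778083
```

View pics/s17c.png

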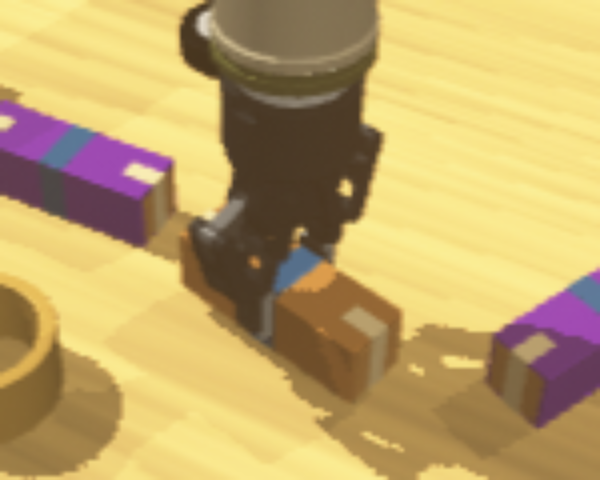

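Moment is -0.106 N m about x, so A's heavy end is at +y. Set it down, regrasp 45 mm toward -y in a light pinch.

Call:
send_rows([
  {"hand": 255, "dx": 0, "dy": 0, "dz": 0.008, "yaw": 0},
  {"hand": 255, "dx": 0, "dy": 0, "dz": 0.015, "yaw": 0},
  {"hand": 255, "dx": 0, "dy": 0, "dz": 0.018, "yaw": 0},
  {"hand": 255, "dx": 0, "dy": 0, "dz": 0.019, "yaw": 0},
  {"hand": 80, "dx": 0, "dy": 0, "dz": 0.019, "yaw": 0},
  {"hand": 80, "dx": 0, "dy": 0, "dz": 0.019, "yaw": 0},
  {"hand": 80, "dx": -0.015, "dy": 0, "dz": 0.019, "yaw": 0},
  {"hand": 80, "dx": -0.035, "dy": 0, "dz": 0.019, "yaw": 0},
], squeeze=15)

```text
time_s: 23.55
eef_pos: [617.4, 183.9, 28.2]
tcp_rot: [0.787, 0.617, 0.016, 0.005]
ft_force: [0.1, 0.2, 0.6]
finger_gap: 58.6
```

```bash
python3 - <<'E'
from h import *
print(plan(614.3,174.5,26,76.1),get_state()['finger_gap'])
E
```

```text
(array([-0.0099, -0.0008,  0.002 ]), 'yaw', 0.001, 'at', array([617.4, 183.9,  28.2]), 76.2, 't', 23.55) 58.60006681623527
```

Call:
send_rows([
  {"hand": 80, "dx": -0.01, "dy": -0.001, "dz": 0.003, "yaw": 0},
  {"hand": 80, "dx": -0.01, "dy": -0.001, "dz": 0.004, "yaw": 0},
  {"hand": 124, "dx": -0.01, "dy": -0.001, "dz": 0.004, "yaw": 0},
  {"hand": 124, "dx": -0.01, "dy": -0.001, "dz": 0.004, "yaw": 0},
  {"hand": 124, "dx": -0.01, "dy": -0.001, "dz": 0.004, "yaw": 0},
  {"hand": 124, "dx": -0.01, "dy": -0.001, "dz": 0.002, "yaw": 0},
  {"hand": 124, "dx": -0.01, "dy": -0.001, "dz": -0.004, "yaw": 0},
  {"hand": 124, "dx": -0.01, "dy": -0.001, "dz": -0.01, "yaw": 0},
], squeeze=15)

```text
time_s: 24.35
eef_pos: [613.4, 174.8, 38.2]
tcp_rot: [0.787, 0.617, 0.015, 0.005]
ft_force: [-0.9, 1.0, -1.7]
finger_gap: 44.1
```

Call:
send_rows([
  {"hand": 124, "dx": 0, "dy": 0, "dz": -0.006, "yaw": 0},
  {"hand": 124, "dx": 0, "dy": 0, "dz": -0.012, "yaw": 0},
  {"hand": 124, "dx": 0.001, "dy": 0, "dz": -0.018, "yaw": 0},
  {"hand": 124, "dx": 0.002, "dy": 0, "dz": -0.024, "yaw": 0},
  {"hand": 124, "dx": 0.004, "dy": 0, "dz": -0.03, "yaw": 0},
  {"hand": 124, "dx": 0.006, "dy": 0, "dz": -0.036, "yaw": 0},
  {"hand": 124, "dx": 0.006, "dy": 0, "dz": -0.036, "yaw": 0},
  {"hand": 124, "dx": 0.006, "dy": 0, "dz": -0.036, "yaw": 0},
], squeeze=15)

```text
time_s: 25.15
eef_pos: [614.2, 180.1, 74.8]
tcp_rot: [0.787, 0.617, 0.016, 0.005]
ft_force: [-1.1, -1.7, 0.5]
finger_gap: 44.2
```

```bash
python3 - <<'E'
from h import *
snap('scene','s18');s=get_state();print(s['eef_pos'],s['finger_gap'],s['ft_force'],s['torque'],s['time_s'])
cv2.imwrite('pics/s18c.png',cv2.resize(cv2.imread('pics/s18.png')[130:270,270:420],None,fx=4,fy=4))
E
```

```text
[614.07776783 179.95951214  74.6028476 ] 44.14701933528699 [-0.04277209 -1.93288291  1.3777693 ] [-0.18334103  0.061859   -0.0218478 ] 25.2
```

View pics/s18c.png

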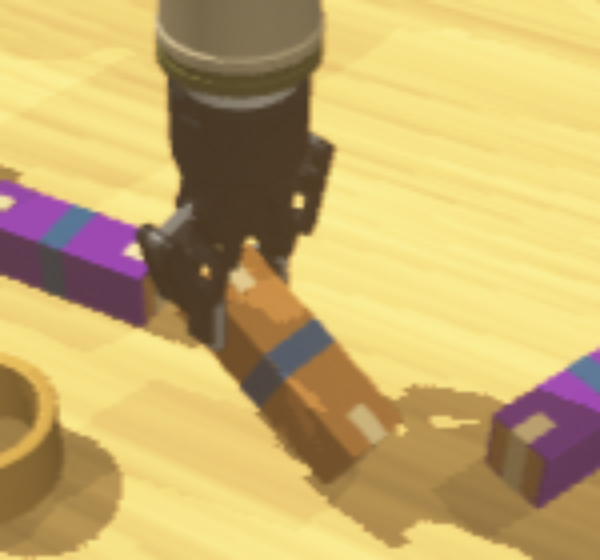

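A tips in the same way, heavy +y end on the bench. Continue up and over.

Call:
send_rows([
  {"hand": 124, "dx": 0.003, "dy": 0, "dz": -0.008, "yaw": 0},
  {"hand": 124, "dx": 0.007, "dy": 0, "dz": -0.016, "yaw": 0},
  {"hand": 124, "dx": 0.012, "dy": 0, "dz": -0.024, "yaw": 0},
  {"hand": 124, "dx": 0.018, "dy": 0, "dz": -0.032, "yaw": 0},
  {"hand": 124, "dx": 0.025, "dy": 0, "dz": -0.04, "yaw": 0},
  {"hand": 124, "dx": 0.03, "dy": 0, "dz": -0.046, "yaw": 0},
  {"hand": 124, "dx": 0.035, "dy": 0, "dz": -0.052, "yaw": 0},
  {"hand": 124, "dx": 0.035, "dy": 0, "dz": -0.055, "yaw": 0},
], squeeze=15)

```text
time_s: 26.0
eef_pos: [620.9, 214.0, 130.8]
tcp_rot: [0.787, 0.617, 0.016, 0.005]
ft_force: [0.4, 0.1, -4.5]
finger_gap: 43.9
```

```bash
python3 - <<'E'
from h import *
snap('scene','s19');s=get_state();print(s['eef_pos'],s['finger_gap'],s['ft_force'],s['torque'],s['time_s'])
cv2.imwrite('pics/s19c.png',cv2.resize(cv2.imread('pics/s19.png')[110:260,270:420],None,fx=4,fy=4))
E
```

```text
[620.96860293 213.65899745 131.03988347] 43.959147224929765 [ 1.48702805 -0.00835188 -3.15340544] [-0.01420814 -0.00123484 -0.03731256] 26.05
```

View pics/s19c.png

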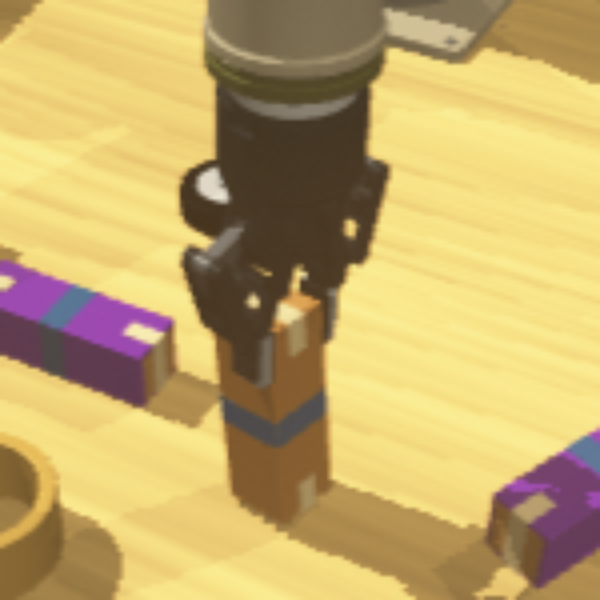

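```bash
python3 - <<'E'
from h import *
s=get_state();R=Rot.from_quat(s['tcp_rot']).as_matrix();t=s['eef_pos']
w=R[:,1];u=R[:,0]
for a,b in((235,492),(283,528),(272,408),(275,446),(222,398),(219,340)):
    p=rayplane('scene',270+a/4,110+b/4,t+22*w,w);d=p-t;print((a,b),'along',(d@u).round(1),'z',d[2].round(1))
print(plan(620,200,215,76.1))
E
```

```text
(235, 492) along -16.5 z -119.9
(283, 528) along 22.5 z -121.6
(272, 408) along 11.7 z -32.9
(275, 446) along 14.6 z -60.1
(222, 398) along -26.8 z -50.3
(219, 340) along -28.7 z -8.1
(array([-0.012 ,  0.0047, -0.0841]), 'yaw', 0.002, 'at', array([621. , 213.7, 131. ]), 76.2, 't', 26.05)
```

Call:
send_rows([
  {"hand": 150, "dx": 0, "dy": 0, "dz": 0, "yaw": 0},
  {"hand": 200, "dx": 0, "dy": 0, "dz": 0, "yaw": 0},
  {"hand": 255, "dx": 0, "dy": 0, "dz": -0.01, "yaw": 0},
  {"hand": 255, "dx": 0, "dy": 0, "dz": -0.03, "yaw": 0},
  {"hand": 255, "dx": 0, "dy": 0, "dz": -0.05, "yaw": 0},
  {"hand": 255, "dx": 0, "dy": 0, "dz": -0.07, "yaw": 0},
  {"hand": 255, "dx": 0, "dy": 0, "dz": -0.1, "yaw": 0},
  {"hand": 255, "dx": 0, "dy": 0, "dz": -0.13, "yaw": 0},
], squeeze=15)

```text
time_s: 26.85
eef_pos: [616.4, 211.9, 262.1]
tcp_rot: [0.787, 0.617, 0.015, 0.005]
ft_force: [0.2, -0.2, -4.2]
finger_gap: 43.6
```

```bash
python3 - <<'E'
from h import *
print(plan(549.3,-270,280,91))
E
```

```text
(array([-0.4836,  0.0505, -0.025 ]), 'yaw', -0.258, 'at', array([616.4, 211.9, 262.1]), 76.2, 't', 26.85)
```

Lean is about 7°, bottom 121 mm below the TCP, spanning -17..+22 mm. Carrying it over B (top at 140 mm) with TCP at z 285 or more.

Call:
send_rows([
  {"hand": 255, "dx": -0.02, "dy": 0.002, "dz": -0.015, "yaw": -0.02},
  {"hand": 255, "dx": -0.06, "dy": 0.006, "dz": -0.025, "yaw": -0.06},
  {"hand": 255, "dx": -0.105, "dy": 0.011, "dz": -0.028, "yaw": -0.1},
  {"hand": 255, "dx": -0.15, "dy": 0.016, "dz": -0.028, "yaw": -0.14},
  {"hand": 255, "dx": -0.195, "dy": 0.02, "dz": -0.028, "yaw": -0.18},
  {"hand": 255, "dx": -0.24, "dy": 0.025, "dz": -0.028, "yaw": -0.22},
  {"hand": 255, "dx": -0.285, "dy": 0.03, "dz": -0.028, "yaw": -0.258},
  {"hand": 255, "dx": -0.325, "dy": 0.034, "dz": -0.028, "yaw": -0.258},
], squeeze=15)

```text
time_s: 27.65
eef_pos: [570.3, -114.3, 286.1]
tcp_rot: [0.701, 0.713, 0.015, 0.008]
ft_force: [0.6, 0.4, -4.4]
finger_gap: 43.4
```

```bash
python3 - <<'E'
from h import *
print(plan(549.3,-279,285,91))
E
```

```text
(array([-0.1643, -0.0239, -0.0012]), 'yaw', 0.0, 'at', array([ 570.3, -114.3,  286.1]), 91.0, 't', 27.65)
```

Call:
send_rows([
  {"hand": 255, "dx": -0.03, "dy": -0.004, "dz": -0.001, "yaw": 0},
  {"hand": 255, "dx": -0.07, "dy": -0.01, "dz": -0.001, "yaw": 0},
  {"hand": 255, "dx": -0.11, "dy": -0.016, "dz": -0.001, "yaw": 0},
  {"hand": 255, "dx": -0.145, "dy": -0.021, "dz": -0.001, "yaw": 0},
  {"hand": 255, "dx": -0.164, "dy": -0.024, "dz": 0.01, "yaw": 0},
  {"hand": 255, "dx": -0.164, "dy": -0.024, "dz": 0.03, "yaw": 0},
  {"hand": 255, "dx": -0.164, "dy": -0.024, "dz": 0.06, "yaw": 0},
  {"hand": 255, "dx": -0.164, "dy": -0.024, "dz": 0.085, "yaw": 0},
], squeeze=15)

```text
time_s: 28.45
eef_pos: [551.5, -277.5, 197.1]
tcp_rot: [0.701, 0.713, 0.015, 0.007]
ft_force: [-0.1, -0.1, -4.2]
finger_gap: 43.4
```

```bash
python3 - <<'E'
from h import *
a=snap('scene','s20');b=snap('top','t20')
cv2.imwrite('pics/s20c.png',cv2.resize(a[60:220,150:300,::-1],None,fx=3.7,fy=3.7))
cv2.imwrite('pics/t20c.png',cv2.resize(b[150:260,380:520,::-1],None,fx=4,fy=4))
print(plan(549.3,-279,134,91))
E
```

```text
(array([-0.0041, -0.0016,  0.0593]), 'yaw', 0.0, 'at', array([ 549.3, -275.8,  193.4]), 91.0, 't', 28.55)
```

View pics/s20c.png

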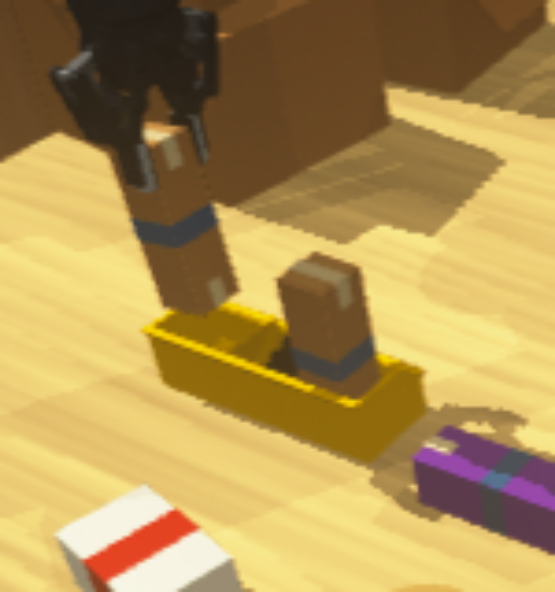

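View pics/t20c.png

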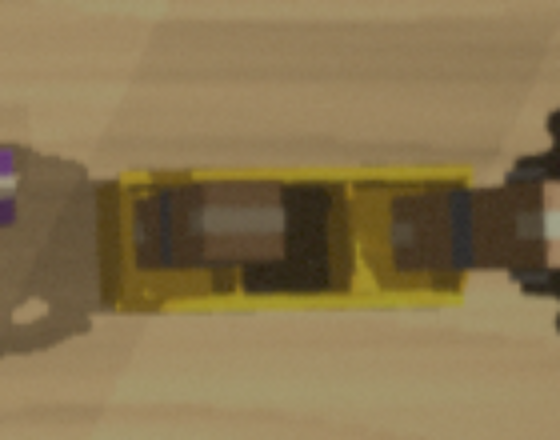

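B stands upright in the left compartment. A hangs over the right one. Checking its lower +y edge in the top view before lowering.

```bash
python3 - <<'E'
from h import *
for v in(190,268):print(ray('top',380+390/4,150+v/4,73))
print(ray('top',380+352/4,150+200/4,48),ray('top',380+468/4,150+200/4,56))
E
```

```text
[ 575.63090082 -253.46808688   73.        ]
[ 530.02370358 -251.83886529   73.        ]
[ 571.66213388 -241.41896665   48.        ] [ 571.1245743  -308.49488397   56.        ]
```

Bottom +y edge at y≈-253, divider at -241, side wall at -308: clear by 10 mm or more each side. Lower.

Call:
send_rows([
  {"hand": 255, "dx": 0, "dy": -0.001, "dz": 0.012, "yaw": 0},
  {"hand": 255, "dx": 0, "dy": -0.001, "dz": 0.026, "yaw": 0},
  {"hand": 255, "dx": 0, "dy": -0.001, "dz": 0.038, "yaw": 0},
  {"hand": 255, "dx": 0, "dy": -0.001, "dz": 0.048, "yaw": 0},
  {"hand": 255, "dx": 0, "dy": -0.001, "dz": 0.055, "yaw": 0},
  {"hand": 255, "dx": 0, "dy": -0.001, "dz": 0.059, "yaw": 0},
  {"hand": 255, "dx": 0, "dy": -0.001, "dz": 0.06, "yaw": 0},
  {"hand": 255, "dx": 0, "dy": -0.001, "dz": 0.06, "yaw": 0},
], squeeze=15)

```text
time_s: 29.35
eef_pos: [550.0, -275.0, 133.7]
tcp_rot: [0.701, 0.713, 0.014, 0.004]
ft_force: [0.7, -0.3, -4.0]
finger_gap: 43.8
```

```bash
python3 - <<'E'
from h import *
a=snap('scene','s21')
cv2.imwrite('pics/s21c.png',cv2.resize(a[60:220,150:300,::-1],None,fx=3.7,fy=3.7))
s=get_state();print(s['eef_pos'],s['ft_force'],s['torque'],s['time_s'])
E
```

```text
[ 550.10312838 -275.13046272  133.92778521] [-0.07072156 -0.08359203 -4.61515216] [-0.00482854  0.04652795  0.05247751] 29.4
```

View pics/s21c.png

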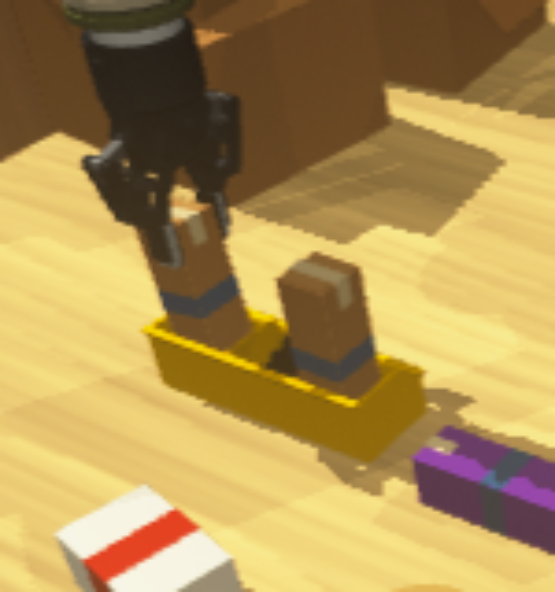

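Inside the compartment, still about 7° off. Now lower lightly to contact and right it.

Call:
send_rows([
  {"hand": 126, "dx": 0, "dy": 0, "dz": 0.002, "yaw": 0},
  {"hand": 125, "dx": 0, "dy": 0, "dz": 0.004, "yaw": 0},
  {"hand": 124, "dx": 0, "dy": 0, "dz": 0.006, "yaw": 0},
  {"hand": 124, "dx": 0.001, "dy": 0, "dz": 0.008, "yaw": 0},
  {"hand": 124, "dx": 0.004, "dy": 0, "dz": 0.009, "yaw": 0},
  {"hand": 124, "dx": 0.007, "dy": 0, "dz": 0.01, "yaw": 0},
  {"hand": 124, "dx": 0.01, "dy": 0, "dz": 0.01, "yaw": 0},
  {"hand": 124, "dx": 0.01, "dy": 0, "dz": 0.01, "yaw": 0},
], squeeze=15)

```text
time_s: 30.2
eef_pos: [551.7, -265.5, 127.0]
tcp_rot: [0.701, 0.713, 0.014, 0.006]
ft_force: [-1.7, 1.8, 9.3]
finger_gap: 43.9
```

```bash
python3 - <<'E'
from h import *
a=snap('scene','s22')
cv2.imwrite('pics/s22c.png',cv2.resize(a[60:220,150:300,::-1],None,fx=3.7,fy=3.7))
s=get_state();print(s['eef_pos'],s['ft_force'],s['torque'],s['time_s'])
f=lambda p:((proj('scene',p)-[150,60])*3.7).round(0)
print(f([572,-252,140]),f([572,-252,50]))
E
```

```text
[ 551.71545223 -265.58195869  126.99941279] [-0.6150891   1.81970008  9.71604525] [ 0.23957442  0.55814307 -0.06248702] 30.25
[189. 243.] [217. 343.]
```

View pics/s22c.png

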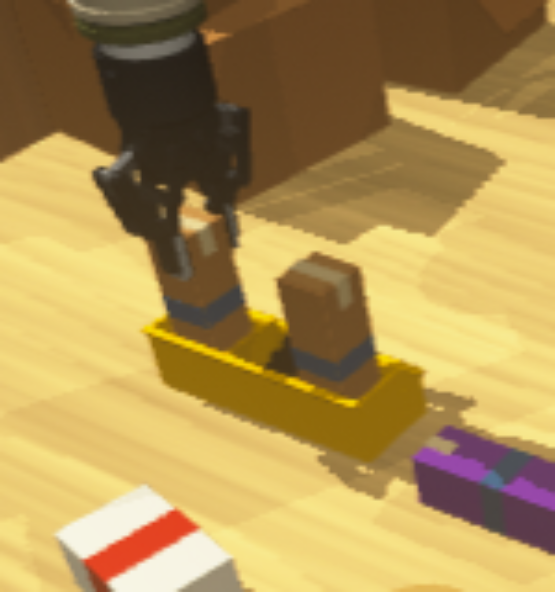

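Call:
send_rows([
  {"hand": 124, "dx": 0.002, "dy": 0, "dz": -0.001, "yaw": 0},
  {"hand": 123, "dx": 0.004, "dy": 0, "dz": -0.001, "yaw": 0},
  {"hand": 123, "dx": 0.004, "dy": 0, "dz": -0.001, "yaw": 0},
  {"hand": 122, "dx": 0.004, "dy": 0, "dz": -0.001, "yaw": 0},
  {"hand": 121, "dx": 0.004, "dy": 0, "dz": -0.001, "yaw": 0},
  {"hand": 119, "dx": 0.004, "dy": 0, "dz": -0.001, "yaw": 0},
  {"hand": 115, "dx": 0.004, "dy": 0, "dz": -0.001, "yaw": 0},
  {"hand": 100, "dx": 0.004, "dy": 0, "dz": -0.001, "yaw": 0},
], squeeze=15)

```text
time_s: 31.05
eef_pos: [551.5, -261.6, 127.8]
tcp_rot: [0.701, 0.713, 0.014, 0.006]
ft_force: [0.2, 0.6, 0.2]
finger_gap: 52.0
```

```bash
python3 - <<'E'
from h import *
a=snap('scene','s23')
cv2.imwrite('pics/s23c.png',cv2.resize(a[60:220,150:300,::-1],None,fx=3.7,fy=3.7))
s=get_state();print(s['eef_pos'],s['ft_force'],s['torque'],s['finger_gap'])
E
```

```text
[ 551.45983065 -261.55272953  127.80914547] [-0.30889149 -0.33249409 -1.19562737] [-0.0456831  -0.03274871 -0.05191966] 51.951900779436606
```

View pics/s23c.png

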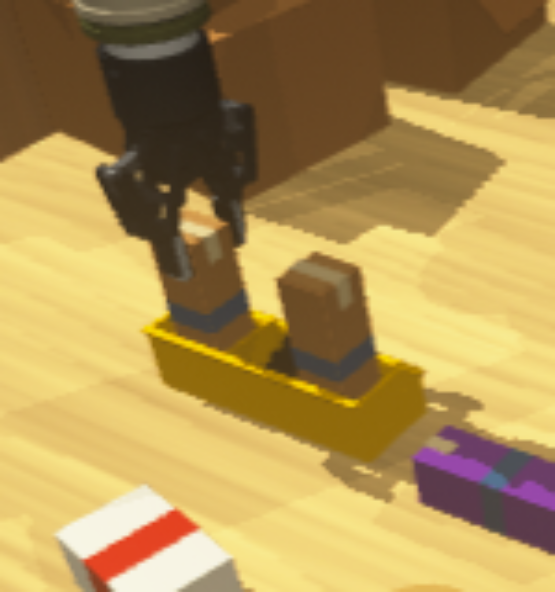

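Released. Straight up and away, then a final look.

Call:
send_rows([
  {"hand": 60, "dx": 0, "dy": 0, "dz": 0, "yaw": 0},
  {"hand": 40, "dx": 0, "dy": 0, "dz": -0.02, "yaw": 0},
  {"hand": 0, "dx": 0, "dy": 0, "dz": -0.06, "yaw": 0},
  {"hand": 0, "dx": 0, "dy": 0, "dz": -0.1, "yaw": 0},
  {"hand": 0, "dx": 0, "dy": 0, "dz": -0.13, "yaw": 0},
  {"hand": 0, "dx": -0.05, "dy": -0.04, "dz": -0.14, "yaw": 0},
  {"hand": 0, "dx": -0.1, "dy": -0.08, "dz": -0.14, "yaw": 0},
  {"hand": 0, "dx": -0.15, "dy": -0.12, "dz": -0.14, "yaw": 0},
])

```text
time_s: 31.9
eef_pos: [455.7, -382.6, 264.3]
tcp_rot: [0.7, 0.714, 0.014, 0.006]
ft_force: [1.5, -1.6, -0.0]
finger_gap: 85.2
```

```bash
python3 - <<'E'
from h import *
a=snap('scene','s24');b=snap('top','t24')
A=cv2.resize(a[90:200,170:280,::-1],None,fx=5,fy=5,interpolation=cv2.INTER_CUBIC)
f=lambda p:((proj('scene',p)-[170,90]+.5)*5-.5)
cv2.imwrite('pics/s24c.png',A);s=get_state();print(s['eef_pos'],s['ft_force'],s['time_s'])
for y in(-252,-114):print(f([572,y,140]),f([572,y,50]))
E
```

```text
[ 452.43103456 -386.08952252  263.20464801] [-0.14455756  1.04515307 -1.16820436] 32.0
[157.0375719  180.55339042] [194.74118594 314.89950348]
[350.15862443 247.42626865] [378.18736814 384.83494193]
```

View pics/s24c.png

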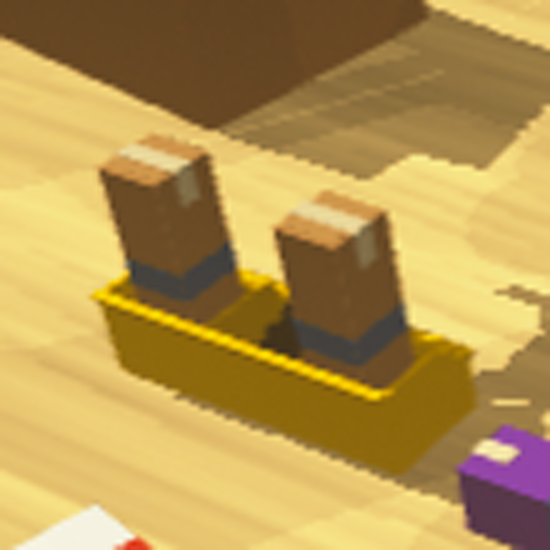

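View pics/t24.png

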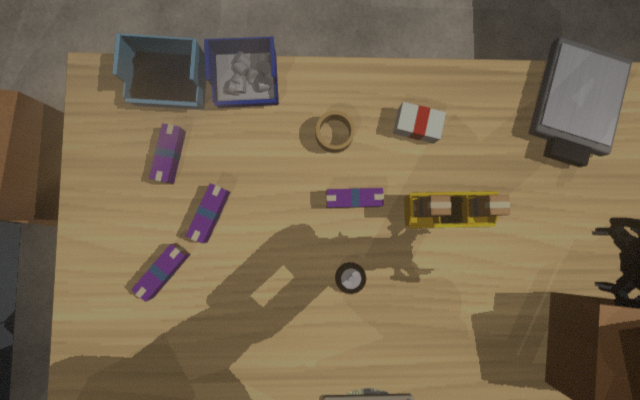

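```bash
python3 - <<'E'
from h import *
print(ray('top',440,206,140),ray('top',499,205,140))
a=cv2.imread('pics/top0.png').astype(int);b=cv2.imread('pics/t24.png').astype(int)
for n,(u,v) in dict(tape=(335,132),wheel=(350,278),glue=(421,122),p1=(167,154),p2=(208,213),p3=(160,272),p4=(355,197)).items():
    print(n,np.abs(a-b)[v-30:v+30,u-35:u+35].mean().round(1))
print(sign_off())
E
```

```text
[ 551.61049703 -140.37975718  140.        ] [ 553.82997061 -269.48012306  140.        ]
tape 4.1
wheel 18.0
glue 4.0
p1 4.0
p2 4.1
p3 3.8
p4 5.4
the job is handed in; nothing more can be done
None
```

Both cartons stand upright in the bin, heavy end down, one in each outer compartment, and the job was handed in at about 32 s of the 64 s allowed.

**Heavy ends:** I found these from the wrist moment while lifting each carton at mid-length. The nearer carton (which I called B) read +0.09 N m, heavy at -y. The farther one (A) read -0.11 N m, heavy at +y. The scene does not say which carton is A or B, so those names are mine. I regripped each near its light end, let the heavy end swing down, and set it down in the bin. The nearer carton went in the left compartment, the farther in the right.

**Last checks:**
- **Cartons:** Their tops measure about (552, -140) and (554, -269) mm. The compartment centres are about (547, -136) and (549, -276) mm. Both look vertical in the last scene view, and the gripper was clear at z ≈ 263 mm.
- **Bystanders:** Picture differences were small (about 4–5) for the tape roll, glue box and purple look-alikes. The wheel's patch differed more (18); I put that down to the arm's shadow, as it shows at the same pixel as before.

**What disagreed or went less than smoothly:**
- **Grip:** Squeeze settings of 5–15 N still held the cartons still, so the real grip was probably near the 20 N minimum. I eased it through the finger position instead.
- **Drop:** While I was finding that position, the nearer carton slipped out onto the bench from no more than about 2 cm.
- **Contact force:** Setting the cartons down read 9–12 N at the wrist, within the limits.
- **Bin depth:** The bin measured about 82 mm deep in the images against 74 mm given, so I took the midpoint.

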